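# Change over the tube mixer from short to long tubes

## Task

The tube mixer is to be changed over to the next batch: first turn its speed dial back so that the pointer stands at zero (the long black mark), then lift the stop bar out of its notches and drop it into the farthest pair, at the end of the rails. Move the finished short tubes from the cradle into the white tray, lay every long tube from the table into a cradle slot of its own, up against or close to the end wall, and only then lift the stop bar back by one notch pair, into the middle one, so that it sits fully down behind the long tubes. Leave the other things on the bench where they are.

Things in the scene. Friction and masses are not known exactly. Their poses are not given: they have to be found in the camera images.
- mixer: Tube mixer, fixed: white housing 50 mm high, cradle on top, dial panel at its +y side. Origin under the cradle's middle at table height; x away from the robot, y left, z up. In its frame: cradle plate top z = 60 mm, end wall (robot's side) inner face x = -110 mm, top z = 100 mm. The fixed parts below are given in this frame too.
- dial (a joint): Speed dial angle in rad: 0 when the pointer stands at the long black zero mark (on the mixer's +x side); grows clockwise seen from above, starts between 0.7 and 2.2; can turn on past zero to -0.6. Light friction, about 0.05 N m; stays where it is left.
- dial_grip (a point): On the dial's axis (x = -20, y = 172 mm), 10 mm below the top of its black bar grip, 58 mm long, 16 mm wide, 30 mm tall, from 6 to 36 mm above the 50 mm high panel. Its x axis runs along the bar grip to the pointer end (white stripe and tip); at zero it is parallel to the mixer's x.
- bar: Stop bar, loose, 160 g: steel cross bar 10 mm thick (x), 20 tall, 222 long (y), lying in a notch pair across both rails; end plates 30 x 6 x 32 mm hang outside the rails, 6 mm play. Black grip tab in the middle, 14 mm thick in x, 44 wide in y, 20 to 70 mm above the origin. Origin: middle of the cross bar's underside. Starts in the notch pair nearest the robot; lift 16 mm to clear the teeth.
- notch_short (a point): Middle between the two notched rails (y = -94 and +94 mm, 10 mm thick) at the floor (z = 80 mm) of the notch pair nearest the robot, x = 5 mm, where the bar starts. Seated, the bar's origin is here within 4 mm. Notches are 18 mm wide; teeth between them rise to z = 96 mm with roof-shaped tops.
- notch_long (a point): The same for the middle notch pair, 30 mm farther: leaves 140 mm for the 130 mm tubes.
- notch_far (a point): The same for the farthest notch pair, at the end of the rails, 60 mm from the first.
- slot1 (a point): Where the middle of a long tube in the slot at y = -58 mm belongs (5 mm play each way between end wall and a bar in the middle notch pair), x = -40, z = 88 mm; x along the slot. Slots are 40 mm wide, floor z = 72 mm, formed by two combs at x = -87 and -17 mm (10 mm thick, teeth to z = 87 mm, roof-shaped tops). Between the combs fingers can reach down beside a tube.
- slot2 (a point): The same for the middle slot, y = 0.
- slot3 (a point): The same for the slot at y = +58 mm.
- L1: Long tube (two or three of L1 to L3 are there), lying on the table: white round body 32 mm thick with label, orange square cap 32 x 32 x 26 mm, 130 mm long in all, about 60 g. Origin at its middle on the axis, 16 mm above its support; x along the tube to the cap. The flat cap keeps it from rolling. May lie in the cradle either way round.
- L2: As L1.
- L3: As L1.
- S1: Finished short tube (two or three of S1 to S3 are there): like the long ones but 100 mm long, 26 mm thick, cap 26 x 26 x 26 mm, 35 g. Origin at its middle on the axis; x along the tube to the cap. Starts in the cradle between end wall and stop bar, in the slot at y = -58 mm.
- S2: As S1, but starts in the slot at y = +58 mm.
- S3: As S1, but starts in the middle slot, y = 0.
- tray: White open tray for finished tubes, fixed, 150 (x) x 220 (y) x 35 mm, walls and floor 5 mm. Origin at the middle of its underside.
- jar: Bystander: specimen jar 52 mm thick, 62 mm tall, with lid, standing among the long tubes; leave it alone. Origin at its underside.
- gauze: Bystander: upright white gauze roll, 56 mm thick, 75 mm tall.
- spray: Bystander: bottle 60 mm thick, 150 mm tall.
- dropper: Bystander: amber bottle 36 mm thick, 70 mm tall.
- cup: Bystander: grey cup 70 mm wide, 80 mm tall.
There are look-alikes about, which are no part of the job. Leave any yellow look-alike of the S2 alone.

How it is judged (in metres and radians):
On the way, in this order (a step that is already met when the one before it is completed fails the run):
1. the dial's pointer stands at zero (value of joint dial between -0.12 and 0.12 rad and velocity of joint dial between -0.1 and 0.1 rad/s), for 0.2 s.
2. the stop bar sits in the farthest notch pair (x of bar in the frame of mixer between 0.057 and 0.073 m and y of bar in the frame of mixer between -0.012 and 0.012 m and z of bar in the frame of mixer below 0.084 m and angle between the y axis of bar and the y axis of mixer, either way round below 0.08 rad and angle between bar's own z axis and vertical below 0.08 rad and linear speed of bar below 0.03 m/s), for 0.2 s.
3. the short tubes lie in the tray and the long tubes lie in the cradle slots (x of S1 in the frame of tray between -0.07 and 0.07 m and y of S1 in the frame of tray between -0.1 and 0.1 m and height (world z) of each of S1, S2, S3 below 0.045 m and linear speed of each of S1, S2, S3, L1, L2, L3 below 0.03 m/s and x of S2 in the frame of tray between -0.07 and 0.07 m and y of S2 in the frame of tray between -0.1 and 0.1 m and x of S3 in the frame of tray between -0.07 and 0.07 m and y of S3 in the frame of tray between -0.1 and 0.1 m and x of L1 in the frame of mixer between -0.056 and -0.015 m and y of L1 in the frame of mixer between -0.07 and 0.07 m and z of L1 in the frame of mixer between 0.082 and 0.093 m and angle between the x axis of each of L1, L2, L3 and the x axis of mixer, either way round below 0.12 rad and x of L2 in the frame of mixer between -0.056 and -0.015 m and y of L2 in the frame of mixer between -0.07 and 0.07 m and z of L2 in the frame of mixer between 0.082 and 0.093 m and x of L3 in the frame of mixer between -0.056 and -0.015 m and y of L3 in the frame of mixer between -0.07 and 0.07 m and z of L3 in the frame of mixer between 0.082 and 0.093 m), for 0.2 s.
At the end, for the whole second after the job is handed in: Dial at zero (within 0.12 rad); stop bar fully down, level and square in the middle notch pair (underside within 4 mm of the floor); every long tube flat on the floor of a slot, between end wall and bar; short tubes inside the tray; all at rest (all of step 1 and all of step 3 and x of bar in the frame of mixer between 0.027 and 0.043 m and y of bar in the frame of mixer between -0.012 and 0.012 m and z of bar in the frame of mixer below 0.084 m and angle between the y axis of bar and the y axis of mixer, either way round below 0.08 rad and angle between bar's own z axis and vertical below 0.08 rad and linear speed of bar below 0.03 m/s); the robot touches nothing.
It fails at once if a bystander is moved by more than 40 mm or knocked over (distance of any of jar, gauze, spray, dropper, cup from where it was at the start of the episode above 0.04 m or angle between any of jar, gauze, spray, dropper, cup's own z axis and vertical above 0.8 rad).
Of L1, L2, L3 only 2 to 3 are there at a start; the rules pass over those that are not, and their reading is None.
Of S1, S2, S3 only 2 to 3 are there at a start; the rules pass over those that are not, and their reading is None.
At some moment in a run one of L1, L2, L3 may be knocked a few centimetres aside while the robot is not near it.
Once in a run the grip may slacken for a moment while it holds something.
It also fails if it takes over 210 s, if anything falls off the work surface, if the arm or the gripper's body presses on something with over 40 N, if the wrist force passes 120 N, or if a joint passes its speed limit or range.

## Robot

A 7-joint arm with a two-finger parallel gripper is mounted at the origin on the work surface. World frame = base frame: x ahead of the robot, y to its left, z up, the work surface at z = 0. Lengths are in m, angles in degrees, forces in N, time in s.
With the tool pointing down it reaches from about 0.425 to 0.875 m from the base axis. Payload 4.7 kg.
Tool frame: the origin (TCP) lies on the centre line of the jaws, within the pads' length; the fingertips stand 11 mm ahead of it and the grasp point (between the pads) lies 8 mm behind it; z points along the fingers, y is the direction in which the jaws open and shut (so a half turn about z gives the same grasp; the last joint's range is limited). The gripper opens to 87 mm and grips with 3 to 60 N. Pads are 19 mm wide; open, the fingers measure 117 mm over their backs; the gripper's body (75 mm by 190 mm) begins 51 mm behind the grasp point.
Start: joints at [64.521, 18.392, -4.016, 83.108, 1.295, 78.541, -3.26], TCP at [0.288, -0.583, 0.234] pointing down, gripper open.
Joint ranges: [-163.93, 163.93], [-17.29, 119.83], [-79.2, 71.16], [3.27, 140.29], [-89.18, 269.18], [5.43, 117.66], [-154.24, 154.24]. Speed limits (degrees/s): [147.25, 147.25, 180, 180, 180, 180, 180].

## Interface

Orientations are given as [roll, pitch, yaw] about the fixed x, y, z axes, in that order (R = Rz(yaw) Ry(pitch) Rx(roll)).
In Python, from cell import env gives the robot as it stands.
- The arm moves only by the tool servo_tool, never from a script. Its argument "moves" is text: rows parted by semicolons, each of 7 numbers parted by spaces: the shift along the tool's x, y, z as a fraction of full scale, then the turn, a rotation vector about the tool's x, y, z as a fraction of full scale, then the gripper's target within -1 to 1 (shut at 1, half-way at 0, fully open at -1). A call has 1 to 20 rows; each row shifts and turns the pose as measured when the row begins, along the tool's axes as they then stand; what a row does not reach is not made up. Full scale, the value 1, is 1000 mm for a shift and 0.5 rad for a turn. A row lasts 1/12 s, in which the tool goes at most 41.7 mm and 7.16 degrees, less where a joint would pass 70% of its speed; a pose out of reach is approached as far as the arm can. A call with a number of a shift or a turn outside -1 to 1 is refused whole. A call with a gripper value outside its range is refused whole. The fingers move at their own pace and stop on an object; "squeeze" is the grip in N (left out, the last holds). Time passes only in rows, so rows that do not move let the fingers close. It gives the time, the measured TCP pose, the force and the opening at its end, in the units of the state.
- env.get_obs(): the state, without advancing time (a new reading comes with each control period).
- env.read_camera(name): name is "scene" or "top" or "wrist"; returns a dict with "img" (400x640x3 uint8, red, green, blue), "range_z" (400x640 float32, m along the optical axis (not along the pixel's ray), 0 where there is no reading), "mtx" (3x3 intrinsics, pixels), "T" (4x4, takes a point from camera to world coordinates); the wrist camera has in their place "hand_eye" (4x4, takes a point from camera to tool coordinates, whose origin is the TCP and whose axes are the flange's). Camera axes: x right, y up, looking along -z (the intrinsics and any distortion apply to the point x, -y, -z); pixel columns grow to the right and rows downward; lengths in m; the calibration is good to about 2 mm. A picture is of the moment at which its call begins: read the wrist's pose just before it.
- env.sign_off(): hands the job in, once; it reports no verdict.
The state is a dict: "time_s": time; "qpos": joint angles; "joint_velocities": joint speeds; "effort": joint torques, N m; "tool_pos": TCP position; "tool_rot": TCP orientation; "force": force on the tool from outside, world axes, zero at the start; "wrist_torque": the same for the moment, N m; "grip_width": finger opening in m.
Only numpy, scipy, OpenCV 4.12 (cv2) and the standard library are available. Lean on these libraries where they do the work, as an engineer would, in place of code of your own. Each camera call takes 0.05 s, during which the arm holds its last target.

## Working session

There is one attempt and no reset: what is moved stays moved. The work goes in short steps, Python scripts to look and compute and a tool call to move; the robot and the scene stay as the last step left them, time stands still between calls to the robot, and variables do not carry over. Pictures are saved under pics/ and viewed, and the job is handed in when it is done.

Besides the shell and the picture viewer there is one more tool, called after "Emit:" as name(argument=value, ...) on one line, values as JSON. servo_tool: Moves the arm, as the interface text tells. Its arguments: {"type":"object","properties":{"moves":{"type":"string"},"squeeze":{"type":"number"}},"required":["moves"]}

```bash
ls; mkdir -p pics; cat > h.py <<'E'
import numpy as np, cv2
from cell import env
def cam(n):
    o=env.get_obs(); c=env.read_camera(n)
    if 'T' not in c:
        c['T']=toolT(o)@c['hand_eye']
    return c
def toolT(o):
    from scipy.spatial.transform import Rotation as R
    T=np.eye(4);T[:3,:3]=R.from_euler('xyz',o['tool_rot'],degrees=True).as_matrix();T[:3,3]=o['tool_pos'];return T
def save(c,n): cv2.imwrite('pics/'+n,c['img'][:,:,::-1])
def cloud(c):
    h,w=c['range_z'].shape;u,v=np.meshgrid(np.arange(w),np.arange(h));z=c['range_z'];K=c['mtx']
    P=np.stack([(u-K[0,2])/K[0,0]*z,-(v-K[1,2])/K[1,1]*z,-z],-1)
    P=P@c['T'][:3,:3].T+c['T'][:3,3]; P[z==0]=np.nan; return P
E
python3 - <<'E'
from h import *
print(env.get_obs())
for n in ['scene','top','wrist']:
    c=cam(n);save(c,n+'0.png');print(n,c.keys(),c['mtx'],c['T'].round(3))
    np.savez(n+'0.npz',**{k:v for k,v in c.items() if v is not None})
E
```

```text
pics
{'time_s': 0.0, 'qpos': array([64.52084038, 18.43823943, -4.01424448, 83.17527285,  1.29368694,
       78.54042965, -3.260476  ]), 'joint_velocities': array([ 0.06212023, -0.07079805,  0.00471364,  0.03625807, -0.03341674,
       -0.04953103, -0.01546792]), 'effort': array([-2.26180719e-04, -4.91297507e+01, -4.03852863e-01, -3.12527633e+01,
       -6.39656908e-02,  4.35798825e-02,  1.73731723e-04]), 'tool_pos': array([ 0.2875776 , -0.58232717,  0.23246736]), 'tool_rot': array([-1.79891223e+02,  4.89757716e-03,  2.62869626e+01]), 'force': array([ 0.05435738,  0.06729361, -0.37576504]), 'wrist_torque': array([0.00861716, 0.03215904, 0.0122218 ]), 'grip_width': 0.08704482944274933}
scene dict_keys(['img', 'range_z', 'mtx', 'T']) [[402.31435997   0.         322.17641693]
 [  0.         402.31435997 199.42044959]
 [  0.           0.           1.        ]] [[-0.892 -0.333  0.305  0.921]
 [ 0.451 -0.685  0.571  0.611]
 [ 0.019  0.647  0.762  0.912]
 [ 0.     0.     0.     1.   ]]
top dict_keys(['img', 'range_z', 'mtx', 'T']) [[442.07073279   0.         324.15856244]
 [  0.         442.07073279 194.3218403 ]
 [  0.           0.           1.        ]] [[-0.008  0.994 -0.109  0.473]
 [-1.    -0.009 -0.006 -0.024]
 [-0.007  0.109  0.994  1.039]
 [ 0.     0.     0.     1.   ]]
wrist dict_keys(['img', 'range_z', 'mtx', 'hand_eye', 'T']) [[296.05775691   0.         320.18785338]
 [  0.         296.05775691 194.84857392]
 [  0.           0.           1.        ]] [[ 0.442  0.867  0.229  0.349]
 [-0.897  0.428  0.111 -0.551]
 [-0.002 -0.254  0.967  0.384]
 [ 0.     0.     0.     1.   ]]
```

View pics/scene0.png

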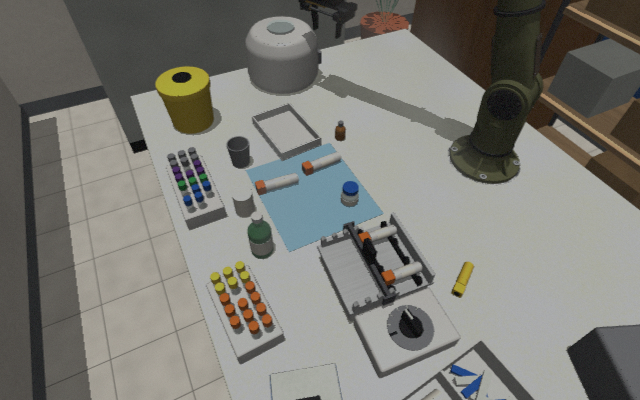

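View pics/top0.png

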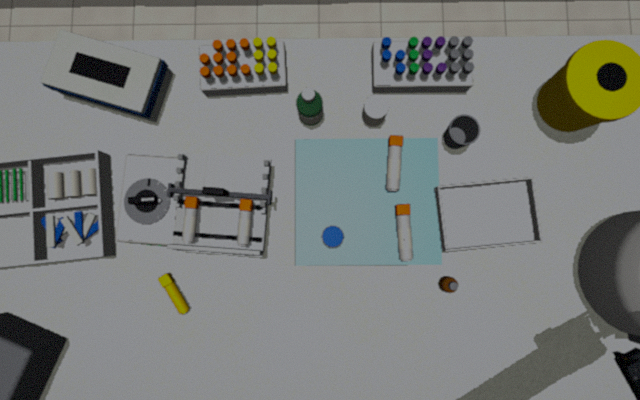

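View pics/wrist0.png

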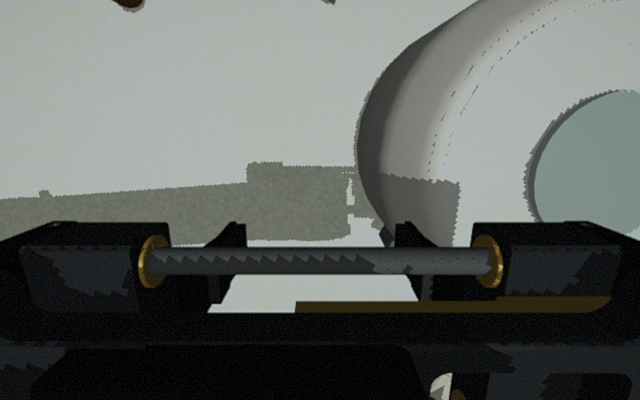

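The scene picture shows the mixer at about (390,270), two short tubes in the cradle, two long tubes on the blue mat, and the tray at (285,130). In the top picture the dial is at (148,200) with its white stripe towards the left, the bar at (220,192), short tubes at (190,220) and (245,220), long tubes at (395,165) and (404,232), the jar at (333,237) and the yellow look-alike at (172,293).

```bash
python3 - <<'E'
from h import *
c=np.load('top0.npz');i=c['img'][:,:,::-1]
cv2.imwrite('pics/topz.png',cv2.resize(i[140:270,100:300],None,fx=4,fy=4,interpolation=cv2.INTER_CUBIC)[:600,:800])
c=np.load('scene0.npz');i=c['img'][:,:,::-1]
cv2.imwrite('pics/scenez.png',cv2.resize(i[200:380,300:480],None,fx=3.3,fy=3.3,interpolation=cv2.INTER_CUBIC))
# depth heights
c=np.load('top0.npz');P=cloud(c)
import sys
for name in['top','scene']:
    c=np.load(name+'0.npz');P=cloud(c);print(name,'range valid',np.isfinite(P[...,2]).mean())
    z=P[...,2]; 
    m=(P[...,0]>.3)&(P[...,0]<.8)&(abs(P[...,1])<.8)
    h,e=np.histogram(z[m],np.arange(-.02,.2,.005)); print(dict(zip(e.round(3),h)))
E
```

```text
top range valid 0.99601953125
{np.float64(-0.02): np.int64(0), np.float64(-0.015): np.int64(0), np.float64(-0.01): np.int64(93), np.float64(-0.005): np.int64(27706), np.float64(0.0): np.int64(63153), np.float64(0.005): np.int64(8748), np.float64(0.01): np.int64(1015), np.float64(0.015): np.int64(888), np.float64(0.02): np.int64(1357), np.float64(0.025): np.int64(1879), np.float64(0.03): np.int64(2482), np.float64(0.035): np.int64(1893), np.float64(0.04): np.int64(1306), np.float64(0.045): np.int64(2088), np.float64(0.05): np.int64(4115), np.float64(0.055): np.int64(2732), np.float64(0.06): np.int64(5272), np.float64(0.065): np.int64(603), np.float64(0.07): np.int64(815), np.float64(0.075): np.int64(960), np.float64(0.08): np.int64(818), np.float64(0.085): np.int64(819), np.float64(0.09): np.int64(1033), np.float64(0.095): np.int64(1396), np.float64(0.1): np.int64(1014), np.float64(0.105): np.int64(324), np.float64(0.11): np.int64(318), np.float64(0.115): np.int64(282), np.float64(0.12): np.int64(263), np.float64(0.125): np.int64(267), np.float64(0.13): np.int64(194), np.float64(0.135
[... 1164 characters left out ...]
.float64(0.09): np.int64(855), np.float64(0.095): np.int64(1142), np.float64(0.1): np.int64(413), np.float64(0.105): np.int64(226), np.float64(0.11): np.int64(195), np.float64(0.115): np.int64(200), np.float64(0.12): np.int64(189), np.float64(0.125): np.int64(260), np.float64(0.13): np.int64(157), np.float64(0.135): np.int64(126), np.float64(0.14): np.int64(150), np.float64(0.145): np.int64(292), np.float64(0.15): np.int64(208), np.float64(0.155): np.int64(157), np.float64(0.16): np.int64(229), np.float64(0.165): np.int64(405), np.float64(0.17): np.int64(291), np.float64(0.175): np.int64(213), np.float64(0.18): np.int64(142), np.float64(0.185): np.int64(315), np.float64(0.19): np.int64(598)}
```

View pics/topz.png

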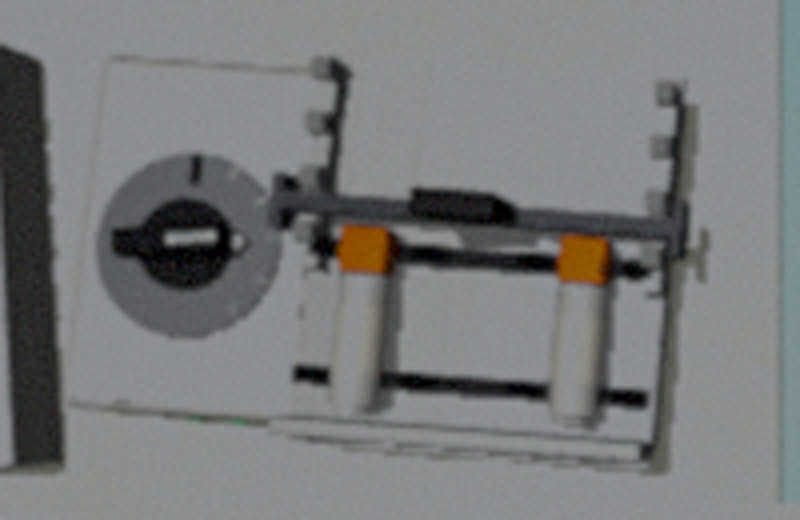

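View pics/scenez.png

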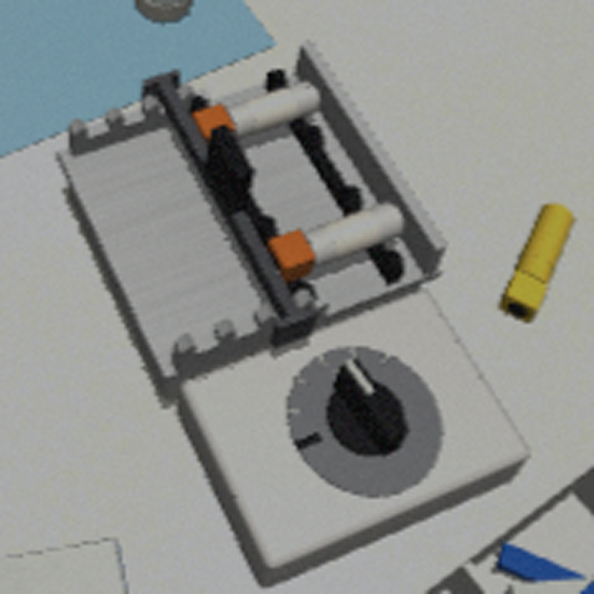

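The top crop (4x, from (100,140)) shows the dial centre near crop (185,243), the zero mark at (196,168) and the pointer tip at (238,242), about a quarter turn clockwise. Next I measure the mixer pose from dial, mark, wall and combs in both views.

```bash
cat >> h.py <<'E'
def ray(c,u,v,z):
    K=c['mtx'];d=np.array([(u-K[0,2])/K[0,0],-(v-K[1,2])/K[1,1],-1.]);d=c['T'][:3,:3]@d;o=c['T'][:3,3]
    return o+d*(z-o[2])/d[2]
E
python3 - <<'E'
from h import *
import itertools
for name in['top','scene']:
    c=dict(np.load(name+'0.npz'));P=cloud(c);img=c['img'];hsv=cv2.cvtColor(img,cv2.COLOR_RGB2HSV)
    X,Y,Z=P[...,0],P[...,1],P[...,2]
    reg=(X>.35)&(X<.75)&(Y>.08)&(Y<.48)
    print(name)
    # black bits
    V=hsv[...,2];S=hsv[...,1]
    # dial disk : gray at z~.05
    gray=(V>70)&(V<135)&(S<60)&reg&(abs(Z-.052)<.01)
    n,l,st,ce=cv2.connectedComponentsWithStats(gray.astype('u1'))
    k=1+np.argmax(st[1:,4]);print('disk',st[k],ce[k]); 
    cn,_=cv2.findContours((l==k).astype('u1'),cv2.RETR_EXTERNAL,cv2.CHAIN_APPROX_NONE)
    h=cv2.convexHull(max(cn,key=len))[:,0].astype(float)
    W=np.array([ray(c,u,v,.051)[:2] for u,v in h])
    A=np.c_[2*W,np.ones(len(W))];s=np.linalg.lstsq(A,(W**2).sum(1),rcond=None)[0];print('centre',s[:2],'r',np.sqrt(s[2]+s[:2]@s[:2]),'z',np.median(Z[l==k]))
    # dark groups
    dk=((V<55)&reg).astype('u1');n,l,st,ce=cv2.connectedComponentsWithStats(dk)
    for k in range(1,n):
        if st[k,4]>5: print('dark',st[k],ce[k].round(1),np.nanmedian(P[l==k],0).round(4), np.nanpercentile(Z[l==k],95).round(3))
    og=((hsv[...,0]>3)&(hsv[...,0]<16)&(S>150)&(X>.35)&(X<.9)&(abs(Y)<.4)&(Z<.13)).astype('u1');n,l,st,ce=cv2.connectedComponentsWithStats(og)
    for k in range(1,n):
        if st[k,4]>20:
            zt=np.nanpercentile(Z[l==k],90); t=(l==k)&(Z>zt-.006);print('orange',st[k],ce[k].round(1),'top',zt.round(4),P[t].mean(0).round(4))
    # end wall
    t=reg&(abs(Z-.1)<.006)&(X<.5); 
    W=P[t];print('wall pts',len(W),W.min(0) if len(W) else'', W.max(0) if len(W) else'')
    if len(W)>10:
        vx=cv2.fitLine(W[:,:2].astype('f4'),cv2.DIST_HUBER,0,.001,.001).ravel();print('line',vx,np.degrees(np.arctan2(vx[1],vx[0])))
E
```

```text
top
disk [ 124  178   50   47 1213] [147.52761748 201.47650453]
centre [0.57107597 0.38003738] r 0.053994232646539464 z 0.053024758104863845
dark [180 156   7  33  71] [183. 172.] [0.6318 0.2924 0.0769] 0.09
dark [268 163   3  21  29] [269.1 173.5] [0.624  0.1042 0.0631] 0.081
dark [148 179   2   7  12] [148.5 182. ] [0.6126 0.378  0.0536] 0.056
dark [170 184   5   4  15] [171.9 185.8] [0.5987 0.3114 0.0908] 0.1
dark [266 185   3   9  15] [267.5 189.4] [0.5912 0.107  0.0724] 0.094
dark [198 187  33  10 212] [214.7 192.1] [0.5781 0.2043 0.1493] 0.153
dark [128 190  31  22 405] [143.9 200.8] [0.5659 0.3813 0.0612] 0.089
dark [169 191   6   6  25] [171.3 193.2] [0.5827 0.3122 0.0985] 0.101
dark [264 191   8  19  45] [268.  201.3] [0.5628 0.1091 0.0873] 0.102
dark [178 192  11  15  60] [181.2 198.2] [0.5703 0.2953 0.0846] 0.1
dark [237 197   8   1   8] [240.5 197. ] [0.5719 0.1608 0.0989] 0.102
dark [197 199  42  10 168] [215.9 204.3] [0.5583 0.2215 0.0779] 0.089
dark [253 198   7   1   7] [256. 198.] [0.5693 0.127  0.0996] 0.102
dark [252 204  10   6  35] [255.8 207. ] [0.5513 0.1304 0.
[... 2088 characters left out ...]
0.3865 0.067 ] 0.087
dark [390 331   7   5  18] [392.9 333.2] [0.6117 0.3787 0.0528] 0.055
orange [302 161  10   8  50] [306.8 165. ] top 0.0331 [ 0.5485 -0.1944  0.0311]
orange [256 180   9   9  52] [259.6 184.1] top 0.0329 [ 0.7085 -0.1829  0.0314]
orange [358 232  13  10  71] [363.5 235.8] top 0.0986 [0.5559 0.151  0.0971]
orange [381 270  14  16 142] [387.9 276.8] top 0.0987 [0.5625 0.2715 0.097 ]
orange [245 281  27  46 342] [257.7 302.7] top 0.1028 [0.8543 0.2021 0.1011]
orange [238 298  21  36 287] [248.  315.3] top 0.103 [0.8829 0.22   0.1012]
wall pts 443 [0.44712155 0.12152841 0.09402834] [0.4997407  0.31677136 0.10363   ]
line [0.10281643 0.9947004  0.4637034  0.24314114] 84.09862
```

Emit:
servo_tool(moves="0 0 -0.02 0 0 -0.24 -1;0 0 -0.02 0 0 -0.24 -1;0 0 -0.02 0 0 -0.24 -1;0 0 -0.02 0 0 -0.24 -1;0 0 0 0 0 -0.24 -1;0 0 0 0 0 -0.24 -1;0 0 0 0 0 -0.24 -1;0 0 0 0 0 -0.24 -1;0 0 0 0 0 -0.14 -1;0 0 0 0 0 0 -1")

```text
time_s: 0.98
tool_pos: [0.2868, -0.5807, 0.3115]
tool_rot: [-179.7, -0.5, 87.9]
force: [-0.4, 0.1, -0.2]
grip_width: 0.087
```

Emit:
servo_tool(moves="0.028 0.028 0 0 0 0 -1;0.028 0.028 0 0 0 0 -1;0.028 0.028 0 0 0 0 -1;0.028 0.028 0 0 0 0 -1;0.028 0.028 0 0 0 0 -1;0.028 0.028 0 0 0 0 -1;0.028 0.028 0 0 0 0 -1;0.028 0.028 0 0 0 0 -1;0.028 0.028 0 0 0 0 -1;0.028 0.028 0 0 0 0 -1;0.038 0 0 0 0 0 -1;0.038 0 0 0 0 0 -1;0.038 0 0 0 0 0 -1;0.038 0 0 0 0 0 -1;0.038 0 0 0 0 0 -1;0.038 0 0 0 0 0 -1;0.038 0 0 0 0 0 -1;0.038 0 0 0 0 0 -1;0.038 0 0 0 0 0 -1;0.038 0 0 0 0 0 -1")

```text
time_s: 2.65
tool_pos: [0.6228, 0.0765, 0.3018]
tool_rot: [-178.7, -0.5, 83.3]
force: [0.4, -0.3, 1.1]
grip_width: 0.0869
```

Emit:
servo_tool(moves="0.038 0 0 0 0 0 -1;0.038 0 0 0 0 0 -1;0.038 0 0 0 0 0 -1;0.038 0 0 0 0 0 -1;0 0 0 0 0 0 -1;0 0 0 0 0 0 -1")

```text
time_s: 3.15
tool_pos: [0.6371, 0.2471, 0.3005]
tool_rot: [-178.4, -0.7, 83.3]
force: [0.7, -1.5, 0.4]
grip_width: 0.0871
```

```bash
python3 - <<'E'
from h import *
print(env.get_obs()['joint_velocities'].round(2))
c=cam('wrist');save(c,'wrist1.png');np.savez('wrist1.npz',**c)
print(c['T'].round(3))
E
```

```text
[-4.29  1.91 -2.09 -0.29 -2.07 -1.21 -2.23]
[[ 0.993  0.108  0.055  0.649]
 [-0.118  0.964  0.237  0.314]
 [-0.028 -0.242  0.97   0.453]
 [ 0.     0.     0.     1.   ]]
```

View pics/wrist1.png

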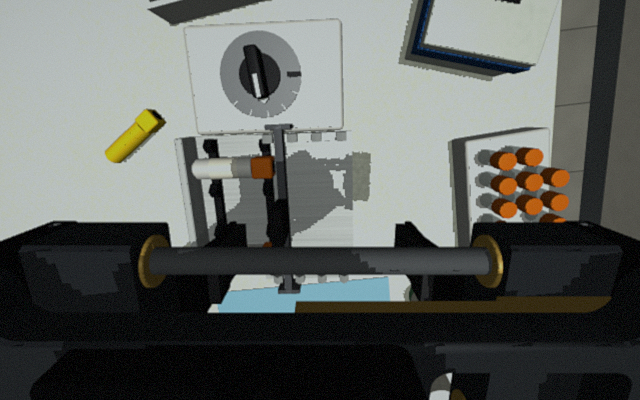

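The wrist view shows the dial at (258,73), zero mark at (294,74), pointer down at (263,97), the +y short tube at (232,168), and the bar vertical at x≈281.

```bash
cat > m.py <<'E'
from h import *
def meas(c):
    img=c['img'];hsv=cv2.cvtColor(img,cv2.COLOR_RGB2HSV);P=cloud(c);X,Y,Z=P[...,0],P[...,1],P[...,2];V,S=hsv[...,2],hsv[...,1]
    near=np.hypot(X-.570,Y-.381)<.07
    print('panel z',np.nanmedian(Z[near]))
    # panel white: rectangle
    w=((V>150)&(S<40)&(abs(Z-.05)<.01)&(Y>.25)&(Y<.5)&(X>.4)&(X<.72)).astype('u1')
    disk=((V>60)&(V<150)&(abs(Z-.052)<.008)&near).astype('u1')
    cn,_=cv2.findContours(disk,cv2.RETR_EXTERNAL,cv2.CHAIN_APPROX_NONE)
    h=cv2.convexHull(max(cn,key=cv2.contourArea))[:,0].astype(float)
    W=np.array([ray(c,u,v,.052)[:2] for u,v in h]);A=np.c_[2*W,np.ones(len(W))];s=np.linalg.lstsq(A,(W**2).sum(1),rcond=None)[0];r=np.sqrt(s[2]+s[:2]@s[:2])
    print('disk centre',s[:2],'r',r)
    d=np.hypot(X-s[0],Y-s[1])
    mk=(V<60)&(Z<.06)&(d>.033)&(d<.055);n,l,st,ce=cv2.connectedComponentsWithStats(mk.astype('u1'))
    for k in range(1,n):
        if st[k,4]>5: q=ray(c,*ce[k],.052)[:2]-s[:2];print('mark',st[k,4],ce[k],np.degrees(np.arctan2(q[1],q[0])),np.hypot(*q))
    # grip top: z>.075
    g=(Z>.078)&(Z<.1)&(d<.04); cn,_=cv2.findContours(g.astype('u1'),cv2.RETR_EXTERNAL,cv2.CHAIN_APPROX_NONE)
    pts=P[g]; W=np.array([ray(c,u,v,.086)[:2] for v,u in np.argwhere(g)]).astype('f4');R=cv2.minAreaRect(W*1000);print('grip',R,'z',np.nanpercentile(pts[:,2],[50,95]))
    st_=g&(V>130)&(S<60); W2=np.array([ray(c,u,v,.086)[:2] for v,u in np.argwhere(st_)]); 
    if len(W2): q=W2.mean(0)-W.mean(0);print('stripe',len(W2),W2.mean(0),np.degrees(np.arctan2(q[1],q[0])),q, 'line',cv2.fitLine(W2.astype('f4'),2,0,.001,.001).ravel())
    return s[:2]
E
python3 - <<'E'
from m import *
c=cam('wrist');np.savez('wrist2.npz',**c);meas(c)
print('TOP');meas(dict(np.load('top0.npz')))
print('SCENE');meas(dict(np.load('scene0.npz')))
# wall line, excluding tubes
for n in['wrist2','top0','scene0']:
    c=dict(np.load(n+'.npz'));P=cloud(c).reshape(-1,3)
    t=P[(abs(P[:,2]-.1)<.004)&(P[:,0]>.43)&(P[:,1]>.1)&(P[:,1]<.34)]
    Rm=np.radians(-5); q=(t[:,:2]-[.5746,.208])@np.array([[np.cos(Rm),-np.sin(Rm)],[np.sin(Rm),np.cos(Rm)]])
    k=(q[:,0]<-.105)&(q[:,0]>-.125); 
    if k.sum()<10: print(n,'few');continue
    vx=cv2.fitLine(q[k].astype('f4'),2,0,.001,.001).ravel(); print(n,k.sum(),vx, q[k,0].min(),q[k,0].max(),np.degrees(np.arctan(vx[0]/vx[1])))
E
```

```text
panel z 0.05208642646860567
disk centre [0.56823028 0.38080726] r 0.05198683676687052
mark 54 [294.64814815  74.96296296] -4.310786198255604 0.04257397305190878
grip ((569.5006103515625, 380.8719787597656), (16.951698303222656, 58.08348846435547), 2.915679454803467) z [0.08637236 0.08800386]
stripe 103 [0.56851238 0.36550335] -93.58650134695644 [-0.00099588 -0.01588874] line [ 0.04744698 -0.9988738   0.5685124   0.36550334]
TOP
panel z 0.05268845380696385
disk centre [0.56994903 0.38003312] r 0.0695849915423624
mark 13 [148.46153846 181.76923077] -1.7144730060259779 0.04334289537495216
grip ((569.3175659179688, 378.622802734375), (16.60698699951172, 58.820369720458984), 2.3764188289642334) z [0.08691324 0.08973518]
stripe 14 [0.57068177 0.3670138 ] -83.55555060131094 [ 0.00131001 -0.01159773] line [ 0.08799157 -0.9961212   0.57068175  0.3670138 ]
SCENE
panel z 0.0508439258669901
disk centre [0.56902986 0.38221154] r 0.0525510001378586
mark 20 [392.85 333.25] -5.507735205319542 0.04283067185631141
grip ((570.6689453125, 383.4159240722656), (18.308557510375977, 59.91189193725586), 2.853949546813965) z [0.08495235 0.08771279]
stripe 20 [0.56885783 0.36544605] -94.36952472428041 [-0.00143637 -0.018798  ] line [ 0.05843035 -0.9982915   0.56885785  0.36544606]
wrist2 962 [ 0.00623039 -0.99998057 -0.11411876  0.03353771] -0.12046153226475534 -0.10935932281147033 -0.35697734
top0 444 [ 0.00653127 -0.99997866 -0.11365492 -0.00123209] -0.11918702797572656 -0.10823721202175798 -0.3742167
scene0 291 [ 0.0083544  -0.9999651  -0.11461996  0.00756008] -0.12102821079798638 -0.10948097321095636 -0.4786776
```

```bash
cat > d.py <<'E'
from h import *
from scipy.spatial.transform import Rotation as R
import sys
x,y,z,yaw=map(float,sys.argv[1:5])
o=env.get_obs();T=toolT(o)
Rt=R.from_euler('xyz',[180,0,yaw],degrees=True).as_matrix()
rv=R.from_matrix(T[:3,:3].T@Rt).as_rotvec()/.5
d=np.array([x,y,z])-T[:3,3]
print('turn units',rv.round(3),'rows',(np.abs(rv).max()/.24).round(1))
print('shift now-frame m',(T[:3,:3].T@d).round(4),' after-turn frame',(Rt.T@d).round(4),'q',o['qpos'].round(0),'F',o['force'].round(1),'w',round(o['grip_width'],4))
E
python3 d.py .5695 .381 .071 92.8
```

```text
turn units [-0.054 -0.031 -0.333] rows 1.4
shift now-frame m [ 0.1227 -0.0759  0.2334]  after-turn frame [ 0.1377 -0.0605  0.2295] q [  2.  26. -36.  69.  13.  90. -39.] F [-0.5  0.1 -0.2] w 0.0872
```

Emit:
servo_tool(moves="0 0 0 -0.027 -0.015 -0.166 -1;0 0 0 -0.027 -0.015 -0.167 -1;0.034 -0.015 0.02 0 0 0 -1;0.034 -0.015 0.02 0 0 0 -1;0.034 -0.015 0.02 0 0 0 -1;0.035 -0.015 0.02 0 0 0 -1;0 0 0 0 0 0 -1;0 0 0 0 0 0 -1")

```text
time_s: 3.92
tool_pos: [0.5795, 0.3631, 0.2172]
tool_rot: [179.5, 0.6, 91.0]
force: [1.0, -0.4, 0.8]
grip_width: 0.0869
```

```bash
python3 d.py .5695 .381 .071 92.8
```

```text
turn units [ 0.018  0.022 -0.062] rows 0.3
shift now-frame m [ 0.0197 -0.011   0.1459]  after-turn frame [ 0.0184 -0.0091  0.1462] q [ -7.  27. -39.  78.  18.  80. -45.] F [ 1.  -0.4  0.8] w 0.0869
```

Emit:
servo_tool(moves="0.01 -0.005 0.02 0.018 0.022 -0.062 -1;0.009 -0.004 0.02 0 0 0 -1;0 0 0.025 0 0 0 -1;0 0 0.025 0 0 0 -1;0 0 0.02 0 0 0 -1;0 0 0 0 0 0 -1")

```text
time_s: 4.42
tool_pos: [0.5794, 0.3698, 0.1075]
tool_rot: [179.5, 0.2, 91.7]
force: [-0.1, -0.9, -0.9]
grip_width: 0.087
```

```bash
python3 d.py .5695 .381 .071 92.8
```

```text
turn units [ 0.018  0.006 -0.038] rows 0.2
shift now-frame m [ 0.0116 -0.0099  0.0364]  after-turn frame [ 0.0117 -0.0093  0.0365] q [ -8.  32. -37.  85.  21.  70. -47.] F [-0.1 -0.9 -0.9] w 0.087
```

Emit:
servo_tool(moves="0.012 -0.01 0 0.018 0.006 -0.038 -1;0.003 -0.002 0.012 0 0 -0.01 -1;0.001 -0.001 0.012 0 0 0 -1;0 0 0.01 0 0 0 -1;0 0 0 0 0 0 -1")

```text
time_s: 4.83
tool_pos: [0.5701, 0.383, 0.0757]
tool_rot: [179.7, -0.1, 92.7]
force: [0.2, -0.1, -0.3]
grip_width: 0.0871
```

```bash
python3 d.py .5695 .381 .071 92.8
```

```text
turn units [ 0.011 -0.003 -0.004] rows 0.0
shift now-frame m [-0.002  -0.0007  0.0047]  after-turn frame [-0.002  -0.0007  0.0047] q [ -9.  34. -37.  86.  22.  67. -48.] F [ 0.2 -0.1 -0.3] w 0.0871
```

Close on the grip.

Emit:
servo_tool(moves="-0.002 -0.001 0.004 0 0 0 0.4;0 0 0 0 0 0 0.6;0 0 0 0 0 0 0.8;0 0 0 0 0 0 1;0 0 0 0 0 0 1;0 0 0 0 0 0 1;0 0 0 0 0 0 1;0 0 0 0 0 0 1;0 0 0 0 0 0 1", squeeze=15)

```text
time_s: 5.58
tool_pos: [0.5705, 0.3817, 0.0736]
tool_rot: [179.5, -0.2, 92.7]
force: [0.2, 0.6, 1.0]
grip_width: 0.0349
```

Emit:
servo_tool(moves="0 0 0 0 0 0 1;0 0 0 0 0 0 1;0 0 0 0 0 0 1;0 0 0 0 0 0 1;0 0 0 0 0 0 1")

```text
time_s: 6.0
tool_pos: [0.5685, 0.3817, 0.0737]
tool_rot: [179.7, -0.1, 92.7]
force: [-0.1, 0.3, -0.1]
grip_width: 0.0159
```

Emit:
servo_tool(moves="0 0 0 0 0 -0.2 1;0 0 0 0 0 -0.2 1;0 0 0 0 0 -0.2 1;0 0 0 0 0 -0.2 1;0 0 0 0 0 -0.2 1;0 0 0 0 0 -0.2 1;0 0 0 0 0 -0.2 1;0 0 0 0 0 -0.2 1;0 0 0 0 0 -0.2 1;0 0 0 0 0 -0.2 1;0 0 0 0 0 -0.2 1;0 0 0 0 0 -0.2 1;0 0 0 0 0 -0.2 1;0 0 0 0 0 0 1")

```text
time_s: 7.17
tool_pos: [0.5671, 0.3805, 0.0737]
tool_rot: [180.0, 0.0, 170.7]
force: [-0.6, 0.5, 0.4]
grip_width: 0.0158
```

```bash
python3 d.py .569 .381 .073 175.4
```

```text
turn units [ 0.001  0.001 -0.166] rows 0.7
shift now-frame m [-0.0018  0.0008  0.0007]  after-turn frame [-0.0019  0.0006  0.0007] q [  0.  39. -52.  87.  32.  70.  24.] F [-0.6  0.5  0.4] w 0.0158
```

Emit:
servo_tool(moves="-0.001 0 0 0 0 -0.166 1;0 0 0 0 0 0 1;0 0 0 0 0 -0.01 1;0 0 0 0 0 0 1;0 0 0 0 0 0 1")

```text
time_s: 7.58
tool_pos: [0.5671, 0.3804, 0.0737]
tool_rot: [180.0, -0.1, 175.1]
force: [-0.6, -0.8, 0.6]
grip_width: 0.016
```

Release and rise to look.

Emit:
servo_tool(moves="0 0 0 0 0 0 -0.2;0 0 0 0 0 0 -0.2;0 0 0 0 0 0 -0.2;0 0 0 0 0 0 -0.2;0 0 0 0 0 0 -0.2;0 0 0 0 0 0 -0.2;0 0 -0.015 0 0 0 -0.2;0 0 -0.03 0 0 0 -0.2;0 0 -0.04 0 0 0 -0.2;0 0 -0.04 0 0 0 -0.2;0 0 -0.04 0 0 0 -0.2;0 0 -0.03 0 0 0 -0.2;0 0 0 0 0 0 -0.2;0 0 0 0 0 0 -0.2")

```text
time_s: 8.75
tool_pos: [0.5666, 0.38, 0.2831]
tool_rot: [179.9, -0.0, 174.9]
force: [0.6, -0.2, -0.1]
grip_width: 0.052
```

```bash
python3 - <<'E'
from m import *
for n in['top','scene','wrist']:
    c=cam(n);np.savez(n+'3.npz',**c);save(c,n+'3.png')
    print(n)
    try: meas(c)
    except Exception as e: print(e)
E
python3 d.py .5754 .208 .2 85.4
```

```text
top
panel z 0.4106485713922704
disk centre [0.56228692 0.37749383] r 0.06445979479478044
mark 10 [148.5 182. ] 1.2905514674701413 0.050471165380608335
mark 164 [132.26829268 208.20731707] 103.62058738315353 0.0366249883667551
mark 19 [165.84210526 205.15789474] -93.45481335074653 0.03985973713636771
mark 21 [161.85714286 213.14285714] -122.88173795905536 0.03737591839335634
mark 26 [151.88461538 219.42307692] -164.5429220470402 0.03546845614760386
grip ((569.0158081054688, 378.434326171875), (18.742727279663086, 57.21893310546875), 85.04354858398438) z [0.08620882 0.08979016]
stripe 13 [0.5903257  0.38000167] 3.5004946653680076 [0.02127104 0.00130118] line [ 0.9945732  -0.10403927  0.5903257   0.38000166]
scene
panel z 0.582752314948688
disk centre [0.56496309 0.3822566 ] r 0.06583938466830798
mark 18 [393.22222222 333.05555556] -5.1968708273684525 0.04591251756039051
grip ((570.2256469726562, 384.11163330078125), (17.721464157104492, 59.1269645690918), 85.10228729248047) z [0.08492089 0.08734756]
stripe 18 [0.58745131 0.38002962] -12.849495008238014 [ 0.01660087 -0.00378671] line [ 0.9970636  -0.0765783   0.58745134  0.38002962]
wrist
panel z 0.3748772346969925
disk centre [0.56170535 0.3796495 ] r 0.06388205192125138
mark 16 [320.125 206.375] -3.1561338730604422 0.05103806007706886
grip ((567.6822509765625, 381.2938232421875), (15.568668365478516, 58.57148361206055), 85.17842864990234) z [0.08643095 0.087867  ]
stripe 95 [0.58512659 0.3791958 ] -7.500537397365951 [ 0.01874793 -0.00246839] line [ 0.9955231  -0.09451882  0.5851266   0.3791958 ]
turn units [-0.005 -0.004  3.124] rows 13.0
shift now-frame m [-0.0248 -0.1697  0.0802]  after-turn frame [-0.1699  0.023   0.0802] q [  1.  32. -57.  72.  26.  90.  33.] F [ 0.6  0.2 -0. ] w 0.0521
```

View pics/wrist3.png

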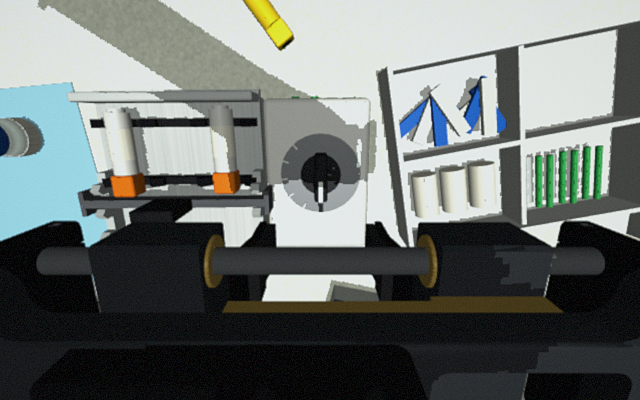

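The dial's pointer now lies at (320,190), on the zero mark (320,206); the grip axis reads about -4.9° in all three views against the mixer's -4.6°. Next: the bar tab and the mixer yaw.

```bash
cat > bar.py <<'E'
from h import *
YAW=-4.6;M=np.array([.5754,.208]);a=np.radians(YAW);RM=np.array([[np.cos(a),-np.sin(a)],[np.sin(a),np.cos(a)]])
def tomix(W): return (np.asarray(W)[...,:2]-M)@RM
def fmix(x,y): return M+RM@[x,y]
def bar(c):
    P=cloud(c);p=P[np.isfinite(P[...,2])];q=np.c_[tomix(p),p[:,2]]
    k=(abs(q[:,0]-.03)<.075)&(abs(q[:,1])<.04)&(q[:,2]>.12)&(q[:,2]<.18)
    k&=q[:,2]>np.percentile(q[k,2],90)-.008
    t=q[k];r=cv2.minAreaRect((t[:,:2]*1000).astype('f4'));print('tab top z',np.median(t[:,2]).round(4),'rect(mix mm)',r,'median',np.median(t,0).round(4))
    for z0,nm in((.100,'crossbar'),):
        k=(abs(q[:,2]-.1)<.005)&(q[:,0]>-.02)&(q[:,0]<.09)&(abs(q[:,1])<.1)
        if k.sum()>20:
            l=cv2.fitLine(q[k][:,:2].astype('f4'),2,0,.001,.001).ravel();print(nm,k.sum(),l.round(4),'ang',np.degrees(np.arctan(l[0]/l[1])).round(2))
    k=(abs(q[:,2]-.1)<.004)&(q[:,0]<-.1)&(q[:,0]>-.13)&(abs(q[:,1])<.11)
    l=cv2.fitLine(q[k][:,:2].astype('f4'),2,0,.001,.001).ravel();print('wall',k.sum(),l.round(4),np.degrees(np.arctan(l[0]/l[1])).round(2),'x',np.percentile(q[k,0],[3,97]).round(4),'y',np.percentile(q[k,1],[1,99]).round(4))
E
python3 - <<'E'
from bar import *
for n in['top0','scene0','wrist3']: print(n);bar(dict(np.load(n+'.npz')))
E
```

```text
top0
tab top z 0.1506 rect(mix mm) ((5.300621032714844, -0.7485866546630859), (14.266681671142578, 44.87216567993164), 1.1367607116699219) median [ 0.0048 -0.0011  0.1506]
crossbar 573 [ 0.0176  0.9998  0.0037 -0.0021] ang 1.01
wall 449 [ 1.700e-03  1.000e+00 -1.143e-01 -1.000e-04] 0.1 x [-0.1192 -0.1097] y [-0.0977  0.0967]
scene0
tab top z 0.1492 rect(mix mm) ((4.258464813232422, 2.4368648529052734), (14.378028869628906, 43.21393966674805), 2.45229172706604) median [0.0053 0.0032 0.1492]
crossbar 392 [0.0025 1.     0.0021 0.0088] ang 0.14
wall 294 [ 0.0011  1.     -0.1152  0.0089] 0.06 x [-0.1209 -0.1106] y [-0.0938  0.0981]
wrist3
tab top z 0.1504 rect(mix mm) ((1.4756569862365723, 0.8838138580322266), (44.85858917236328, 13.581235885620117), 86.50515747070312) median [0.001  0.0025 0.1504]
crossbar 1766 [ 8.e-04  1.e+00 -2.e-03  4.e-04] ang 0.05
wall 1883 [ 0.0044  1.     -0.1161  0.0024] 0.25 x [-0.1214 -0.1089] y [-0.095   0.0978]
```

Emit:
servo_tool(moves="0 0 0 0 0 0.24 -0.2;0 0 0 0 0 0.24 -0.2;0 0 0 0 0 0.24 -0.2;0 0 0 0 0 0.24 -0.2;0 0 0 0 0 0.24 -0.2;0 0 0 0 0 0.24 -0.2;0 0 0 0 0 0.24 -0.2;0 0 0 0 0 0.24 -0.2;0 0 0 0 0 0.24 -0.2;0 0 0 0 0 0.24 -0.2;0 0 0 0 0 0.24 -0.2;0 0 0 0 0 0.24 -0.2;0 0 0 0 0 0.24 -0.2;0 0 0 0 0 0.1 -0.2;-0.034 0.006 0.015 0 0 0 -0.2;-0.034 0.006 0.015 0 0 0 -0.2;-0.034 0.006 0.015 0 0 0 -0.2;-0.034 0.006 0.015 0 0 0 -0.2;-0.034 0.004 0.015 0 0 0 -0.2;0 0 0 0 0 0 -0.2")

```text
time_s: 10.57
tool_pos: [0.5411, 0.1876, 0.1632]
tool_rot: [-176.7, 2.4, 79.1]
force: [0.4, -3.9, 5.2]
grip_width: 0.0523
```

```bash
python3 - <<'E'
from bar import *
print(fmix(.004,.001),fmix(.065,.001),fmix(.035,.001))
E
python3 d.py .5795 .2087 .13 85.4
```

```text
[0.57946731 0.20867598] [0.64027083 0.20378385] [0.61036746 0.20618982]
turn units [-0.12   0.079 -0.221] rows 0.9
shift now-frame m [0.0293 0.0356 0.03  ]  after-turn frame [0.0241 0.0366 0.0332] q [ 10.  19. -38.  95.  12.  75. -42.] F [ 0.4 -3.9  5.2] w 0.0523
```

Emit:
servo_tool(moves="0 0 -0.02 0 0 0 -0.2;0 0 -0.02 0 0 0 -0.2;0 0 0 -0.06 0.04 -0.11 -0.2;0.006 0.009 0 -0.06 0.04 -0.11 -0.2;0.006 0.009 0 0 0 0 -0.2;0.006 0.009 0 0 0 0 -0.2;0.006 0.009 0 0 0 0 -0.2;0 0 0 0 0 0 -0.2")

```text
time_s: 11.23
tool_pos: [0.5784, 0.2021, 0.191]
tool_rot: [-178.8, 0.5, 84.8]
force: [0.3, 0.6, 0.8]
grip_width: 0.0522
```

```bash
python3 d.py .5795 .2087 .13 85.4; python3 - <<'E'
from bar import *
bar(cam('top'));bar(cam('scene'))
E
```

```text
turn units [-0.043  0.019 -0.022] rows 0.2
shift now-frame m [0.0072 0.0018 0.061 ]  after-turn frame [0.0066 0.0005 0.061 ] q [  9.  20. -39.  90.  13.  76. -36.] F [0.3 0.6 0.8] w 0.0522
tab top z 0.1507 rect(mix mm) ((5.016108989715576, -7.733930587768555), (29.971271514892578, 13.177348136901855), 89.8069839477539) median [ 0.0049 -0.013   0.1507]
crossbar 312 [ 0.4825 -0.8759  0.0032 -0.0649] ang -28.85
wall 186 [ 0.0052  1.     -0.1145 -0.0564] 0.3 x [-0.1193 -0.1099] y [-0.0993 -0.0138]
tab top z 0.1485 rect(mix mm) ((1.3195772171020508, 1.9090766906738281), (54.6085090637207, 41.828643798828125), 45.75957107543945) median [0.005  0.0043 0.1485]
crossbar 282 [ 0.0228 -0.9997  0.0021  0.0437] ang -1.31
wall 247 [ 0.0017  1.     -0.1151  0.025 ] 0.1 x [-0.1206 -0.1105] y [-0.0569  0.0995]
```

Tab is unmoved. Descend over it slowly.

Emit:
servo_tool(moves="0.004 0.001 0 -0.043 0.019 -0.022 -0.2;0.003 0 0.012 0 0 0 -0.2;0.001 0 0.012 0 0 0 -0.2;0 0 0.012 0 0 0 -0.2;0 0 0.012 0 0 0 -0.2;0 0 0.012 0 0 0 -0.2;0 0 0 0 0 0 -0.2")

```text
time_s: 11.92
tool_pos: [0.5754, 0.2091, 0.1213]
tool_rot: [-179.5, 0.3, 85.4]
force: [-0.2, -0.4, -0.8]
grip_width: 0.0526
```

```bash
python3 d.py .5795 .2087 .13 85.4
```

```text
turn units [-0.019  0.009 -0.001] rows 0.1
shift now-frame m [-0.0001  0.004  -0.0088]  after-turn frame [-0.0001  0.0041 -0.0087] q [  8.  23. -38.  95.  15.  68. -38.] F [-0.2 -0.4 -0.8] w 0.0526
```

Emit:
servo_tool(moves="0 0.004 -0.008 -0.019 0.009 0 -0.2;0 0.001 0 0 0 0 -0.2;0 0 0 0 0 0 1;0 0 0 0 0 0 1;0 0 0 0 0 0 1;0 0 0 0 0 0 1;0 0 0 0 0 0 1;0 0 0 0 0 0 1;0 0 0 0 0 0 1;0 0 0 0 0 0 1;0 0 0 0 0 0 1;0 0 0 0 0 0 1", squeeze=25)

```text
time_s: 12.92
tool_pos: [0.5823, 0.2084, 0.1315]
tool_rot: [179.8, -0.1, 85.3]
force: [-0.4, -0.4, -0.4]
grip_width: 0.0139
```

Emit:
servo_tool(moves="0 0 -0.01 0 0 0 1;0 0 -0.01 0 0 0 1;0 0 -0.01 0 0 0 1;0 0 -0.004 0 0 0 1;0 0 0 0 0 0 1;0 0 0 0 0 0 1", squeeze=40)

```text
time_s: 13.42
tool_pos: [0.582, 0.2085, 0.1695]
tool_rot: [179.8, -0.1, 85.3]
force: [0.1, 0.5, -1.2]
grip_width: 0.0138
```

```bash
python3 d.py .6433 .205 .17 85.4
```

```text
turn units [ 0.007 -0.002 -0.003] rows 0.0
shift now-frame m [ 0.0015  0.0614 -0.0003]  after-turn frame [ 0.0014  0.0614 -0.0005] q [  9.  21. -39.  92.  14.  72. -37.] F [ 0.1  0.5 -1.2] w 0.0138
```

Emit:
servo_tool(moves="0 0.012 0 0 0 0 1;0 0.012 0 0 0 0 1;0 0.012 0 0 0 0 1;0 0.012 0 0 0 0 1;0 0.01 0 0 0 0 1;0 0 0 0 0 0 1;0 0 0 0 0 0 1")

```text
time_s: 14.0
tool_pos: [0.6406, 0.2035, 0.1684]
tool_rot: [179.9, 0.0, 85.4]
force: [-0.7, 0.3, -1.7]
grip_width: 0.0139
```

```bash
python3 d.py .6418 .2037 .131 85.4;python3 - <<'E'
from bar import *
bar(cam('top'));c=cam('scene');bar(c);save(c,'scene4.png')
E
```

```text
turn units [ 0.003  0.001 -0.001] rows 0.0
shift now-frame m [0.0004 0.0011 0.0374]  after-turn frame [0.0003 0.0011 0.0374] q [  7.  27. -37.  83.  17.  75. -36.] F [-0.7  0.3 -1.7] w 0.0139
tab top z 0.1697 rect(mix mm) ((64.91031646728516, -22.459665298461914), (1.8987568616867065, 12.161169052124023), 81.65951538085938) median [ 0.0641 -0.0225  0.1697]
crossbar 128 [ 8.868e-01 -4.622e-01  2.000e-04 -6.840e-02] ang -62.47
wall 28 [ 0.3417  0.9398 -0.1139 -0.0934] 19.98 x [-0.1181 -0.1098] y [-0.0996 -0.0847]
tab top z 0.1727 rect(mix mm) ((66.07061767578125, 16.632404327392578), (14.554009437561035, 31.659008026123047), 82.76727294921875) median [0.0705 0.0146 0.1727]
crossbar 66 [ 0.5492 -0.8357 -0.0014  0.0622] ang -33.31
wall 255 [ 0.0072  1.     -0.1151  0.025 ] 0.41 x [-0.1206 -0.1104] y [-0.0595  0.0994]
```

View pics/scene4.png

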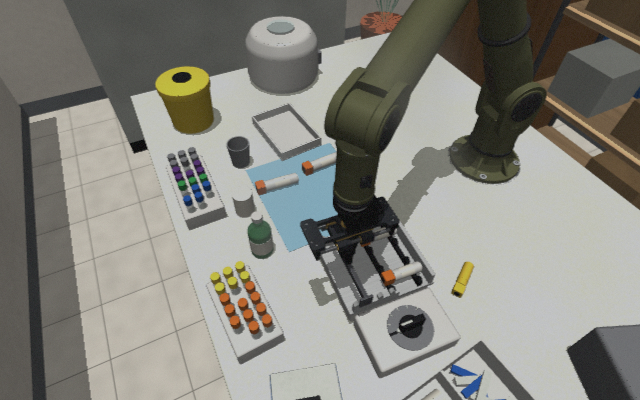

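The scene shows the bar held across the rails near (355,290). Lower it.

Emit:
servo_tool(moves="0 0.001 0.009 0 0 0 1;0 0 0.009 0 0 0 1;0 0 0.009 0 0 0 1;0 0 0.006 0 0 0 1;0 0 0 0 0 0 1;0 0 0 0 0 0 1")

```text
time_s: 14.6
tool_pos: [0.6386, 0.2036, 0.1315]
tool_rot: [-180.0, 0.1, 85.5]
force: [-0.9, -0.9, 5.7]
grip_width: 0.0138
```

Emit:
servo_tool(moves="0 0 0 0 0 0 -0.1;0 0 0 0 0 0 -0.1;0 0 0 0 0 0 -0.1;0 0 0 0 0 0 -0.1;0 0 0 0 0 0 -0.1;0 0 0 0 0 0 -0.1;0 0 -0.01 0 0 0 -0.1;0 0 -0.02 0 0 0 -0.1;0 0 -0.03 0 0 0 -0.1;0 0 -0.04 0 0 0 -0.1;0 0 -0.02 0 0 0 -0.1;0 0 0 0 0 0 -0.1")

```text
time_s: 15.6
tool_pos: [0.638, 0.2042, 0.2601]
tool_rot: [-180.0, 0.1, 85.5]
force: [0.7, 0.9, 0.8]
grip_width: 0.0474
```

```bash
python3 d.py .5238 .2087 .25 175.4;python3 - <<'E'
from bar import *
c=cam('top');bar(c);c=cam('scene');bar(c);c=cam('wrist');save(c,'wrist5.png')
print(fmix(-.052,.058),fmix(-.052,-.058))
E
```

```text
turn units [-3.000e-03  2.000e-03 -3.137e+00] rows 13.1
shift now-frame m [-0.0043 -0.1142  0.0101]  after-turn frame [ 0.1142 -0.0046  0.0101] q [  7.  24. -38.  77.  15.  84. -34.] F [0.7 0.9 0.8] w 0.0474
tab top z 0.1507 rect(mix mm) ((64.24021911621094, -1.9182586669921875), (14.069393157958984, 42.436492919921875), 0.4894363582134247) median [ 0.0646 -0.0039  0.1507]
crossbar 321 [ 1.     -0.0057  0.0385 -0.0634] ang -89.67
wall 119 [ 0.0203  0.9998 -0.1142 -0.0729] 1.17 x [-0.1192 -0.1098] y [-0.0989 -0.0466]
tab top z 0.1489 rect(mix mm) ((62.67315673828125, 2.1440811157226562), (15.230756759643555, 43.537845611572266), 1.9811207056045532) median [0.0641 0.0027 0.1489]
crossbar 395 [0.0025 1.     0.0419 0.0084] ang 0.15
wall 296 [ 0.0038  1.     -0.115   0.0098] 0.22 x [-0.1204 -0.1103] y [-0.095   0.0989]
[0.52821904 0.26998352] [0.51891596 0.15435717]
```

View pics/wrist5.png

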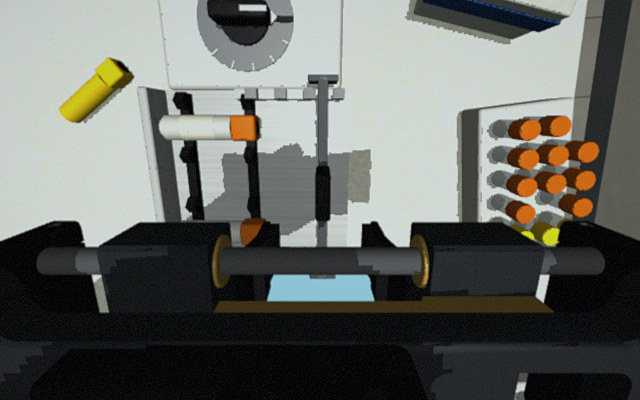

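The bar shows seated in the far notches at (322,180), with both cameras giving tab x ≈ 64 mm, top 150 mm. Now I measure the short tubes.

```bash
python3 - <<'E'
from bar import *
for n in['top0','scene0','wrist3']:
    c=dict(np.load(n+'.npz'));P=cloud(c);p=P[np.isfinite(P[...,2])];q=np.c_[tomix(p),p[:,2]]
    for y0 in(-.058,0,.058):
        k=(abs(q[:,1]-y0)<.028)&(q[:,0]>-.095)&(q[:,0]<.0)&(q[:,2]>.09)&(q[:,2]<.115)
        if k.sum()<20: print(n,y0,'none');continue
        t=q[k];l=cv2.fitLine(t[:,:2].astype('f4'),2,0,.001,.001).ravel();print(n,y0,k.sum(),'top z',np.percentile(t[:,2],95).round(4),'x',t[:,0].min().round(3),t[:,0].max().round(3),'ymid',((np.percentile(t[:,1],2)+np.percentile(t[:,1],98))/2).round(4),'slope',np.degrees(np.arctan(l[1]/l[0])).round(1),'y at -.05',(l[3]+(-.05-l[2])*l[1]/l[0]).round(4))
# tray
for n in['top','scene']:
    c=dict(np.load(n+'0.npz'));P=cloud(c);p=P[np.isfinite(P[...,2])]
    k=(p[:,0]>.4)&(p[:,0]<.85)&(p[:,1]<-.22)&(p[:,1]>-.56)&(abs(p[:,2]-.035)<.006);t=p[k]
    img=np.zeros((500,400),'u1');ij=((t[:,:2]-[.4,-.6])*1000).astype(int);img[ij[:,0].clip(0,499),ij[:,1].clip(0,399)]=255
    img=cv2.morphologyEx(img,cv2.MORPH_CLOSE,np.ones((15,15)));nn,l,st,ce=cv2.connectedComponentsWithStats(img);kk=1+np.argmax(st[1:,4]);W=np.argwhere(l==kk).astype('f4')
    print(n,len(W),cv2.minAreaRect(W),st[kk])
E
```

```text
top0 -0.058 506 top z 0.1009 x -0.095 -0.002 ymid -0.0594 slope 0.1 y at -.05 -0.0601
top0 0 none
top0 0.058 491 top z 0.1013 x -0.095 -0.005 ymid 0.0582 slope 0.4 y at -.05 0.0572
scene0 -0.058 283 top z 0.099 x -0.095 -0.0 ymid -0.0565 slope -3.5 y at -.05 -0.0552
scene0 0 none
scene0 0.058 369 top z 0.0993 x -0.095 -0.0 ymid 0.0616 slope -1.3 y at -.05 0.0626
wrist3 -0.058 1996 top z 0.0998 x -0.095 -0.0 ymid -0.0586 slope -2.0 y at -.05 -0.0548
wrist3 0 204 top z 0.1139 x -0.004 -0.0 ymid -0.0003 slope 89.3 y at -.05 -3.8171
wrist3 0.058 1878 top z 0.0999 x -0.095 -0.0 ymid 0.0573 slope -2.0 y at -.05 0.0613
top 3417 ((135.48043823242188, 206.60443115234375), (150.855224609375, 221.91656494140625), 5.088260650634766) [  90   52  233  168 3417]
scene 3388 ((135.29803466796875, 210.2998504638672), (152.46371459960938, 226.80369567871094), 4.856604099273682) [  94   51  234  169 3388]
```

Emit:
servo_tool(moves="0 0 0 0 0 -0.24 -0.1;0 0 0 0 0 -0.24 -0.1;0 0 0 0 0 -0.24 -0.1;0 0 0 0 0 -0.24 -0.1;0 0 0 0 0 -0.24 -0.1;0 0 0 0 0 -0.24 -0.1;0 0 0 0 0 -0.24 -0.1;0 0 0 0 0 -0.24 -0.1;0 0 0 0 0 -0.24 -0.1;0 0 0 0 0 -0.24 -0.1;0 0 0 0 0 -0.24 -0.1;0 0 0 0 0 -0.24 -0.1;0 0 0 0 0 -0.24 -0.1;0 0 0 0 0 -0.1 -0.1;0.02 0.01 0 0 0 0 -0.1;0.03 0.015 0 0 0 0 -0.1;0.03 0.015 0 0 0 0 -0.1;0.02 0.01 0 0 0 0 -0.1;0 0 0 0 0 0 -0.1")

```text
time_s: 17.33
tool_pos: [0.5132, 0.2391, 0.2126]
tool_rot: [-178.7, -4.4, -178.4]
force: [0.6, 1.1, -0.4]
grip_width: 0.0477
```

```bash
python3 d.py .5282 .270 .15 175.4
```

```text
turn units [-0.054 -0.152  0.217] rows 0.9
shift now-frame m [-0.0206  0.0318  0.0604]  after-turn frame [-0.0125  0.032   0.0626] q [ 20.  22. -59.  92.  17.  82.  51.] F [ 0.6  1.1 -0.4] w 0.0477
```

Emit:
servo_tool(moves="0 0 -0.005 -0.027 -0.076 0.108 -0.1;-0.004 0.01 0 -0.027 -0.076 0.108 -0.1;-0.004 0.01 0.01 0 0 0 -0.1;-0.004 0.01 0.01 0 0 0 -0.1;0 0 0.01 0 0 0 -0.1;0 0 0 0 0 0 -0.1")

```text
time_s: 17.83
tool_pos: [0.5241, 0.2639, 0.1766]
tool_rot: [-179.5, -0.4, 175.2]
force: [0.3, -1.6, -0.4]
grip_width: 0.0478
```

```bash
python3 d.py .5282 .270 .086 175.4
```

```text
turn units [-0.016 -0.016 -0.008] rows 0.1
shift now-frame m [-0.0043  0.0072  0.0905]  after-turn frame [-0.0036  0.0064  0.0906] q [ 17.  22. -57.  95.  20.  74.  41.] F [ 0.3 -1.6 -0.4] w 0.0478
```

Emit:
servo_tool(moves="-0.004 0.006 0.005 -0.016 -0.016 -0.008 -0.1;0 0.001 0.015 0 0 0 -0.1;0 0 0.015 0 0 0 -0.1;0 0 0.01 0 0 0 -0.1;0 0 0 0 0 0 -0.1")

```text
time_s: 18.25
tool_pos: [0.5288, 0.2678, 0.1248]
tool_rot: [-179.9, -0.2, 175.3]
force: [-1.5, -0.8, 0.3]
grip_width: 0.0479
```

```bash
python3 d.py .5282 .270 .086 175.4
```

```text
turn units [-0.003 -0.006 -0.004] rows 0.0
shift now-frame m [0.0007 0.0022 0.0388]  after-turn frame [0.0008 0.0022 0.0388] q [ 15.  26. -56.  97.  22.  69.  39.] F [-1.5 -0.8  0.3] w 0.0479
```

Emit:
servo_tool(moves="0.001 0.002 0.004 0 0 0 -0.1;0 0 0.014 0 0 0 -0.1;0 0 0.012 0 0 0 -0.1;0 0 0.007 0 0 0 -0.1;0 0 0 0 0 0 1;0 0 0 0 0 0 1;0 0 0 0 0 0 1;0 0 0 0 0 0 1;0 0 0 0 0 0 1;0 0 0 0 0 0 1;0 0 0 0 0 0 1", squeeze=20)

```text
time_s: 19.17
tool_pos: [0.5287, 0.27, 0.085]
tool_rot: [-180.0, -0.1, 175.2]
force: [0.5, 0.1, -0.1]
grip_width: 0.0255
```

Emit:
servo_tool(moves="0 0 -0.01 0 0 0 1;0 0 -0.02 0 0 0 1;0 0 -0.03 0 0 0 1;0 0 -0.03 0 0 0 1;0 0 -0.03 0 0 0 1;0 0 -0.02 0 0 0 1;0 -0.02 0 0 0 0 1;0 -0.03 0 0 0 0 1;0 -0.03 0 0 0 0 1;0 -0.03 0 0 0 0 1;0 -0.03 0 0 0 0 1;0 -0.03 0 0 0 0 1;0 -0.03 0 0 0 0 1;0 -0.03 0 0 0 0 1;0 -0.03 0 0 0 0 1;0 -0.03 0 0 0 0 1;0 -0.03 0 0 0 0 1;0 -0.02 0 0 0 0 1;0 0 0 0 0 0 1")

```text
time_s: 20.75
tool_pos: [0.501, -0.0757, 0.2477]
tool_rot: [-179.9, 0.8, 176.2]
force: [0.0, 0.0, -0.5]
grip_width: 0.0256
```

```bash
python3 d.py .539 -.347 .15 185
```

```text
turn units [-0.006  0.029 -0.308] rows 1.3
shift now-frame m [-0.0546 -0.268   0.099 ]  after-turn frame [-0.0142 -0.2736  0.0977] q [ 55.   2. -50. 101.   2.  77.  91.] F [ 0.   0.  -0.5] w 0.0256
```

Emit:
servo_tool(moves="-0.006 -0.03 0 0 0 0 1;-0.006 -0.03 0 0 0 0 1;-0.006 -0.03 0 0 0 0 1;-0.006 -0.03 0 0 0 0 1;-0.006 -0.03 0 0 0 0 1;-0.006 -0.03 0 0 0 0 1;-0.006 -0.03 0 0 0 0 1;-0.006 -0.03 0 0 0 0 1;-0.004 -0.02 0 0 0 0 1;0 0 0 0 0 0 1")

```text
time_s: 21.58
tool_pos: [0.5424, -0.3407, 0.2589]
tool_rot: [-179.7, 1.4, 176.9]
force: [-1.4, -0.9, -1.2]
grip_width: 0.0252
```

```bash
python3 d.py .539 -.347 .033 178
```

```text
turn units [-0.012  0.05  -0.038] rows 0.2
shift now-frame m [ 0.0087 -0.0051  0.2258]  after-turn frame [ 0.0032 -0.0064  0.2259] q [ 62.  20. -41.  83.  13.  81. 108.] F [-1.4 -0.9 -1.2] w 0.0252
```

Emit:
servo_tool(moves="0.003 -0.003 0.02 -0.012 0.05 -0.038 1;0.002 -0.003 0.03 0 0 0 1;0 0 0.03 0 0 0 1;0 0 0.03 0 0 0 1;0 0 0.03 0 0 0 1;0 0 0.02 0 0 0 1;0 0 0 0 0 0 1")

```text
time_s: 22.17
tool_pos: [0.5451, -0.3401, 0.1014]
tool_rot: [179.9, 0.7, 178.3]
force: [-1.4, 0.3, -0.7]
grip_width: 0.0254
```

```bash
python3 d.py .539 -.347 .023 178
```

```text
turn units [0.002 0.024 0.011] rows 0.1
shift now-frame m [ 0.0068 -0.0072  0.0784]  after-turn frame [ 0.0058 -0.0071  0.0784] q [ 60.  27. -39.  92.  18.  66. 105.] F [-1.4  0.3 -0.7] w 0.0254
```

Emit:
servo_tool(moves="0.006 -0.007 0 0.002 0.024 0.011 1;0.002 -0.002 0.02 0 0 0 1;0 0 0.02 0 0 0 1;0 0 0.015 0 0 0 1;0 0 0.012 0 0 0 1;0 0 0.006 0 0 0 1;0 0 0 0 0 0 1")

```text
time_s: 22.75
tool_pos: [0.5427, -0.3499, 0.0373]
tool_rot: [-179.6, 0.5, 178.1]
force: [-1.6, -0.0, -1.2]
grip_width: 0.0253
```

Emit:
servo_tool(moves="0 0 0.008 0 0 0 1;0 0 0.005 0 0 0 1;0 0 0 0 0 0 1;0 0 0 0 0 0 0;0 0 0 0 0 0 0;0 0 0 0 0 0 0;0 0 0 0 0 0 0;0 0 0 0 0 0 0;0 0 -0.01 0 0 0 0;0 0 -0.02 0 0 0 -0.1;0 0 -0.03 0 0 0 -0.1;0 0 -0.04 0 0 0 -0.1;0 0 -0.04 0 0 0 -0.1;0 0 -0.03 0 0 0 -0.1;0 0 -0.02 0 0 0 -0.1;0 0 0 0 0 0 -0.1")

```text
time_s: 24.08
tool_pos: [0.5419, -0.3474, 0.2296]
tool_rot: [-179.5, 0.7, 178.2]
force: [0.1, 0.3, 1.1]
grip_width: 0.0478
```

```bash
python3 - <<'E'
from h import *
c=cam('wrist');save(c,'wrist6.png')
E
python3 d.py .519 .1544 .2 175.4
```

```text
turn units [-0.014  0.024  0.1  ] rows 0.4
shift now-frame m [0.0381 0.5008 0.0239]  after-turn frame [0.0627 0.4981 0.028 ] q [ 62.  22. -41.  84.  14.  78. 108.] F [0.8 0.4 0.6] w 0.0481
```

View pics/wrist6.png

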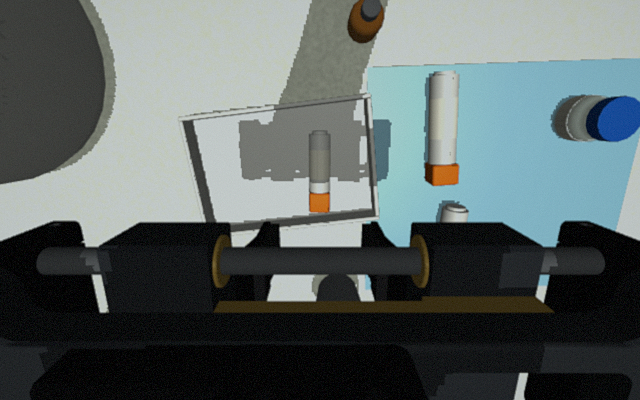

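The short tube lies in the tray at (319,172). Go for the second.

Emit:
servo_tool(moves="0 0.02 0 -0.014 0.024 0.1 -0.1;0.003 0.03 0 0 0 0 -0.1;0.003 0.03 0 0 0 0 -0.1;0.003 0.03 0 0 0 0 -0.1;0.003 0.03 0 0 0 0 -0.1;0.003 0.03 0 0 0 0 -0.1;0.003 0.03 0 0 0 0 -0.1;0.003 0.03 0 0 0 0 -0.1;0.003 0.03 0 0 0 0 -0.1;0.003 0.03 0 0 0 0 -0.1;0.003 0.03 0 0 0 0 -0.1;0.003 0.03 0 0 0 0 -0.1;0.003 0.03 0 0 0 0 -0.1;0.003 0.03 0 0 0 0 -0.1;0.003 0.03 0 0 0 0 -0.1;0.003 0.03 0 0 0 0 -0.1;0.003 0.02 0 0 0 0 -0.1;0 0.01 0 0 0 0 -0.1;0 0 0 0 0 0 -0.1")

```text
time_s: 25.72
tool_pos: [0.5199, 0.1755, 0.2102]
tool_rot: [-179.9, -1.7, 175.0]
force: [0.5, 0.1, 2.0]
grip_width: 0.0479
```

```bash
python3 d.py .519 .1544 .13 175.4
```

```text
turn units [-0.004 -0.058 -0.015] rows 0.2
shift now-frame m [-0.0033 -0.0209  0.0802]  after-turn frame [-0.0008 -0.0211  0.0802] q [ 28.  15. -57.  97.  12.  77.  54.] F [0.5 0.1 2. ] w 0.0479
```

Emit:
servo_tool(moves="0 -0.01 0 -0.004 -0.058 -0.015 -0.1;0 -0.01 0.01 0 0 0 -0.1;0 -0.002 0.02 0 0 0 -0.1;0 0 0.02 0 0 0 -0.1;0 0 0.02 0 0 0 -0.1;0 0 0 0 0 0 -0.1")

```text
time_s: 26.22
tool_pos: [0.5157, 0.1451, 0.1325]
tool_rot: [-179.7, -0.3, 175.1]
force: [-0.1, -0.4, -1.1]
grip_width: 0.048
```

```bash
python3 d.py .519 .1544 .086 175.4
```

```text
turn units [-0.012 -0.01  -0.009] rows 0.0
shift now-frame m [-0.0027  0.0098  0.0464]  after-turn frame [-0.0026  0.0095  0.0465] q [ 30.  16. -55. 105.  15.  67.  55.] F [-0.1 -0.4 -1.1] w 0.048
```

Emit:
servo_tool(moves="-0.003 0.01 0 -0.012 -0.01 -0.009 -0.1;0 0.001 0.006 0 0 0 -0.1;0 0 0.01 0 0 0 -0.1;0 0 0 0 0 0 -0.1")

```text
time_s: 26.55
tool_pos: [0.5205, 0.1529, 0.115]
tool_rot: [-180.0, -0.1, 175.1]
force: [-0.9, -0.6, 0.4]
grip_width: 0.048
```

```bash
python3 d.py .519 .1544 .086 175.4
```

```text
turn units [-0.001 -0.002 -0.011] rows 0.0
shift now-frame m [0.0016 0.0013 0.029 ]  after-turn frame [0.0017 0.0013 0.029 ] q [ 28.  18. -55. 105.  17.  65.  53.] F [-0.9 -0.6  0.4] w 0.048
```

Emit:
servo_tool(moves="0.002 0.001 0.01 0 0 0 -0.1;0 0 0.012 0 0 0 -0.1;0 0 0.007 0 0 0 -0.1;0 0 0 0 0 0 1;0 0 0 0 0 0 1;0 0 0 0 0 0 1;0 0 0 0 0 0 1;0 0 0 0 0 0 1;0 0 0 0 0 0 1;0 0 0 0 0 0 1")

```text
time_s: 27.38
tool_pos: [0.5195, 0.1551, 0.0844]
tool_rot: [180.0, 0.1, 175.2]
force: [-0.5, -0.2, -1.0]
grip_width: 0.0254
```

Emit:
servo_tool(moves="0 0 -0.01 0 0 0 1;0 0 -0.02 0 0 0 1;0 0 -0.03 0 0 0 1;0 0 -0.03 0 0 0 1;0 0 -0.03 0 0 0 1;0 0 -0.03 0 0 0 1;0 -0.02 0 0 0 0 1;0 -0.03 0 0 0 0 1;0 -0.03 0 0 0 0 1;0 -0.03 0 0 0 0 1;0 -0.03 0 0 0 0 1;0 -0.03 0 0 0 0 1;0 -0.03 0 0 0 0 1;-0.002 -0.03 0 0 0 0 1;-0.002 -0.03 0 0 0 0 1;-0.002 -0.03 0 0 0 0 1;-0.002 -0.03 0 0 0 0 1;-0.002 -0.03 0 0 0 0 1;-0.002 -0.03 0 0 0 0 1;-0.002 -0.02 0 0 0 0 1")

```text
time_s: 29.05
tool_pos: [0.5045, -0.2492, 0.2618]
tool_rot: [-179.7, 1.2, 176.6]
force: [0.3, 0.7, -0.0]
grip_width: 0.025
```

```bash
python3 d.py .539 -.437 .2 178
```

```text
turn units [-0.011  0.042 -0.049] rows 0.2
shift now-frame m [-0.0442 -0.1851  0.0637]  after-turn frame [-0.041  -0.1865  0.0618] q [ 60.   9. -40.  93.   6.  79. 106.] F [ 0.3  0.7 -0. ] w 0.025
```

Emit:
servo_tool(moves="-0.007 -0.03 0 -0.011 0.042 -0.049 1;-0.007 -0.03 0 0 0 0 1;-0.007 -0.03 0.01 0 0 0 1;-0.007 -0.03 0.01 0 0 0 1;-0.007 -0.03 0.01 0 0 0 1;-0.006 -0.02 0.01 0 0 0 1;0 -0.01 0 0 0 0 1;0 0 0 0 0 0 1")

```text
time_s: 29.72
tool_pos: [0.5382, -0.4457, 0.2285]
tool_rot: [-179.7, 0.3, 177.7]
force: [-0.7, -0.7, -0.1]
grip_width: 0.0256
```

```bash
python3 d.py .539 -.437 .08 178
```

```text
turn units [-0.01   0.012 -0.01 ] rows 0.0
shift now-frame m [0.0005 0.0095 0.1485]  after-turn frame [-0.0004  0.0088  0.1485] q [ 61.  28. -35.  75.  16.  81. 115.] F [-0.7 -0.7 -0.1] w 0.0256
```

Emit:
servo_tool(moves="0 0.006 0.02 0 0 0 1;0 0.002 0.03 0 0 0 1;0 0 0.03 0 0 0 1;0 0 0.03 0 0 0 1;0 0 0.025 0 0 0 1;0 0 0 0 0 0 1;0 0 0 0 0 0 1")

```text
time_s: 30.3
tool_pos: [0.5445, -0.4309, 0.1019]
tool_rot: [-179.6, 1.0, 178.0]
force: [-0.0, 0.1, 0.7]
grip_width: 0.0256
```

```bash
python3 d.py .539 -.437 .023 178
```

```text
turn units [-0.014  0.036  0.001] rows 0.1
shift now-frame m [ 0.0067 -0.0057  0.0788]  after-turn frame [ 0.0053 -0.0063  0.0789] q [ 61.  32. -34.  85.  18.  68. 112.] F [-0.   0.1  0.7] w 0.0256
```

Emit:
servo_tool(moves="0.006 -0.006 0.01 -0.014 0.036 0 1;0.002 -0.002 0.02 0 0 0 1;0 0 0.02 0 0 0 1;0 0 0.015 0 0 0 1;0 0 0.01 0 0 0 1;0 0 0 0 0 0 1")

```text
time_s: 30.8
tool_pos: [0.5415, -0.4428, 0.0368]
tool_rot: [-179.4, 0.6, 178.1]
force: [-0.2, 0.4, -0.7]
grip_width: 0.0259
```

Release, and rise high for a view of the long tubes.

Emit:
servo_tool(moves="0 0 0.008 0 0 0 1;0 0 0.005 0 0 0 1;0 0 0 0 0 0 1;0 0 0 0 0 0 0;0 0 0 0 0 0 0;0 0 0 0 0 0 0;0 0 0 0 0 0 0;0 0 0 0 0 0 0;0 0 -0.01 0 0 0 0;0 0 -0.02 0 0 0 -0.1;0 0 -0.03 0 0 0 -0.1;0 0 -0.04 0 0 0 -0.1;0 0 -0.04 0 0 0 -0.1;0 0.02 -0.03 0 0 0 -0.1;0 0.03 -0.02 0 0 0 -0.1;0 0.03 0 0 0 0 -0.1;0 0.03 0 0 0 0 -0.1;0 0.03 0 0 0 0 -0.1;0 0 0 0 0 0 -0.1")

```text
time_s: 32.38
tool_pos: [0.5469, -0.2979, 0.2348]
tool_rot: [-178.9, 1.3, 177.9]
force: [1.6, 0.9, 0.3]
grip_width: 0.048
```

```bash
python3 - <<'E'
from h import *
for n in['wrist','top','scene']:
    c=cam(n);save(c,n+'7.png');np.savez(n+'7.npz',**c)
E
```

```text
(no output)
```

View pics/wrist7.png

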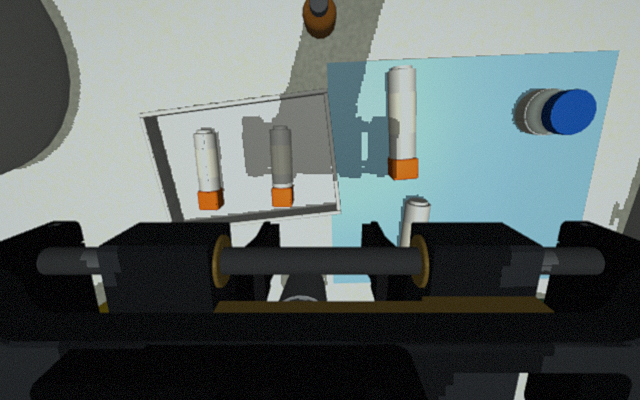

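View pics/scene7.png

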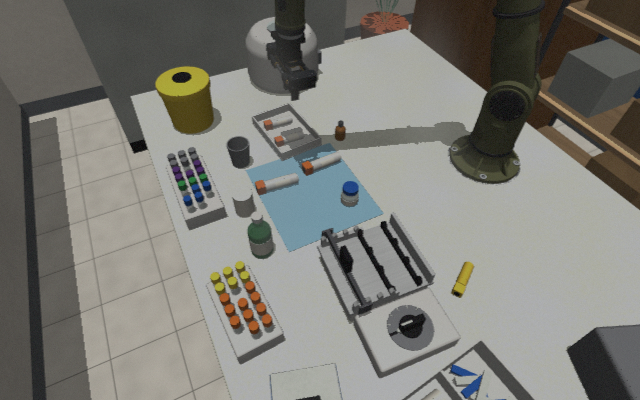

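Both short tubes lie in the tray at wrist (206,170) and (282,165); long tubes are at (402,120) and (413,220); the jar is at (565,110). Measure the long tubes.

```bash
cat > tubes.py <<'E'
from h import *
def tubes(c,box=(.40,.86,-.30,-.03),zt=(.015,.05)):
    P=cloud(c);x,y,z=P[...,0],P[...,1],P[...,2]
    m=(x>box[0])&(x<box[1])&(y>box[2])&(y<box[3])&(z>zt[0])&(z<zt[1])
    n,l,st,ce=cv2.connectedComponentsWithStats(m.astype('u1'))
    hs=cv2.cvtColor(c['img'],cv2.COLOR_RGB2HSV)
    for k in range(1,n):
        if st[k,4]<60: continue
        p=P[l==k];r=cv2.minAreaRect((p[:,:2]*1000).astype('f4'))
        og=(l==k)&(hs[...,0]>3)&(hs[...,0]<16)&(hs[...,1]>120)
        print(st[k],'rect mm',np.round(r[0],1),np.round(r[1],1),round(r[2],1),'topz',np.percentile(p[:,2],95).round(4),'cap',np.nanmean(P[og],0).round(3) if og.sum() else None, 'orange',og.sum())
E
python3 - <<'E'
from tubes import *
for n in['top0','scene0','top7','scene7','wrist7']: print(n);tubes(dict(np.load(n+'.npz')))
print('mix yaw -4.6')
E
```

```text
top0
[372  76  74  17 546] rect mm [ 842.7 -216.8] [166.   28.9] 88.8 topz 0.0497 cap None orange 0
[362 108  24  18 101] rect mm [ 761.1 -131.3] [55.1 24.8] 70.6 topz 0.047 cap None orange 0
[386 135  18  57 770] rect mm [ 656.1 -181.6] [ 32.4 130. ] 85.1 topz 0.035 cap [ 0.708 -0.185  0.032] orange 44
[436 185  15  67 316] rect mm [ 527.2 -288.4] [150.2  21.7] 0.4 topz 0.0378 cap None orange 0
[395 204  19  58 809] rect mm [ 495.5 -200.8] [129.7  32.4] 2.6 topz 0.0349 cap [ 0.546 -0.197  0.031] orange 45
scene0
[278 136  44  22 244] rect mm [ 526.9 -284.6] [ 27.6 150.7] 88.9 topz 0.0354 cap None orange 0
[302 152  40  21 355] rect mm [ 494.2 -197.6] [131.7  35.9] 3.4 topz 0.0331 cap [ 0.548 -0.191  0.029] orange 81
[205 168  21  50 272] rect mm [ 844.1 -215. ] [169.3  30. ] 89.4 topz 0.0498 cap None orange 0
[255 173  44  19 413] rect mm [ 655.5 -178.2] [ 36.2 130.1] 84.6 topz 0.0328 cap [ 0.709 -0.183  0.031] orange 63
[234 198  21  17 162] rect mm [ 776.3 -118.6] [29.3 55.7] 85.5 topz 0.0484 cap None orange 0
top7
[372  75  74  18 517] rect mm [ 843.4 -216.8] [165.7  29.6] 88.7 t
[... 678 characters left out ...]
ect mm [ 656.2 -175. ] [ 33.7 129.9] 82.1 topz 0.0331 cap [ 0.709 -0.183  0.031] orange 63
[209 182  17  36 233] rect mm [ 844.8 -181.6] [105.3  29.8] 89.7 topz 0.0495 cap None orange 0
[234 198  21  17 157] rect mm [ 776.9 -118. ] [27.3 55.6] 83.8 topz 0.0475 cap None orange 0
wrist7
[ 388   65   31  115 3130] rect mm [ 494.1 -200.8] [130.1  32.1] 2.8 topz 0.0333 cap [ 0.546 -0.2    0.032] orange 549
[318  88  23 128 685] rect mm [ 525.6 -288.6] [150.4  21.7] 0.2 topz 0.0366 cap None orange 0
[ 519   88   44   47 1095] rect mm [485.  -47.1] [31.6 52.1] 87.3 topz 0.0476 cap None orange 0
[400 199  31  47 780] rect mm [ 621.7 -179.2] [31.8 65.6] 84.1 topz 0.0328 cap None orange 0
mix yaw -4.6
```

```bash
python3 d.py .656 -.1805 .12 175
```

```text
turn units [-0.043  0.043  0.082] rows 0.3
shift now-frame m [-0.1029  0.1336  0.1128]  after-turn frame [-0.0998  0.1353  0.1136] q [ 58.  18. -39.  87.  12.  77. 105.] F [-0.7 -1.6  0.2] w 0.0478
```

Emit:
servo_tool(moves="-0.01 0.013 0 -0.043 0.043 0.082 -0.1;-0.02 0.027 0.01 0 0 0 -0.1;-0.02 0.027 0.01 0 0 0 -0.1;-0.02 0.027 0.01 0 0 0 -0.1;-0.02 0.027 0.01 0 0 0 -0.1;-0.01 0.013 0.02 0 0 0 -0.1;0 0 0 0 0 0 -0.1;0 0 0 0 0 0 -0.1")

```text
time_s: 33.2
tool_pos: [0.6569, -0.2012, 0.1673]
tool_rot: [-179.6, -0.4, 173.1]
force: [-0.2, -0.8, 1.3]
grip_width: 0.0477
```

```bash
python3 d.py .656 -.1805 .08 175
```

```text
turn units [-0.015 -0.013 -0.066] rows 0.3
shift now-frame m [0.0028 0.0211 0.0872]  after-turn frame [0.0027 0.0205 0.0873] q [ 42.  30. -38.  81.  19.  76.  86.] F [-0.2 -0.8  1.3] w 0.0477
```

Emit:
servo_tool(moves="0.001 0.012 0.01 -0.015 -0.013 -0.066 -0.1;0.001 0.01 0.02 0 0 0 -0.1;0 0.003 0.02 0 0 0 -0.1;0 0 0.02 0 0 0 -0.1;0 0 0.01 0 0 0 -0.1;0 0 0 0 0 0 -0.1")

```text
time_s: 33.7
tool_pos: [0.6552, -0.1942, 0.0887]
tool_rot: [-179.5, 0.2, 174.0]
force: [-0.5, 0.7, -0.3]
grip_width: 0.0479
```

```bash
python3 d.py .656 -.1805 .018 175; python3 - <<'E'
from tubes import *
tubes(cam('top'));print();tubes(cam('scene'))
E
```

```text
turn units [-0.018  0.006 -0.036] rows 0.2
shift now-frame m [0.0009 0.0144 0.0706]  after-turn frame [0.0004 0.0137 0.0707] q [ 41.  33. -37.  86.  21.  68.  84.] F [-0.5  0.7 -0.3] w 0.0479
[372  76  41  17 297] rect mm [ 838.9 -179.2] [94.3 28.4] 82.1 topz 0.0496 cap None orange 0
[362 112  24  14  96] rect mm [ 760.9 -131.8] [55.1 25.5] 72.4 topz 0.0494 cap None orange 0
[386 166  15  26 323] rect mm [ 620.7 -178.6] [31.7 58.6] 84.6 topz 0.0346 cap None orange 0
[395 204  19  58 812] rect mm [ 495.5 -200.7] [129.5  32.9] 2.4 topz 0.0349 cap [ 0.548 -0.197  0.032] orange 133

[290 136  32  17 161] rect mm [ 508.7 -283.4] [117.7  13.8] 7.7 topz 0.0355 cap None orange 0
[302 152  40  21 360] rect mm [ 495.  -197.3] [131.7  34.4] 1.9 topz 0.0333 cap [ 0.548 -0.191  0.028] orange 83
[255 173  44  20 418] rect mm [ 655.7 -176.2] [ 34.2 131.1] 81.9 topz 0.0331 cap [ 0.709 -0.183  0.031] orange 64
[209 181  18  36 234] rect mm [ 844.4 -185.9] [111.5  30. ] 89.6 topz 0.0497 cap None orange 0
[234 198  21  17 159] rect mm [ 776.2 -119.5] [29.8 55.9] 84.9 topz 0.0472 cap None orange 0
```

Emit:
servo_tool(moves="0 0.013 0 -0.018 0.006 -0.036 -0.1;0 0.004 0 0 0 0 -0.1;0 0 0.012 0 0 0 -0.1;0 0 0.01 0 0 0 -0.1;0 0 0 0 0 0 -0.1")

```text
time_s: 34.22
tool_pos: [0.662, -0.1774, 0.0735]
tool_rot: [-179.9, 0.7, 175.0]
force: [-0.2, -0.9, -0.0]
grip_width: 0.0477
```

```bash
python3 d.py .656 -.1805 .018 175
```

```text
turn units [-0.004  0.024 -0.001] rows 0.1
shift now-frame m [ 0.0064 -0.0035  0.0554]  after-turn frame [ 0.0057 -0.0036  0.0555] q [ 40.  34. -37.  87.  22.  66.  83.] F [-0.2 -0.9 -0. ] w 0.0477
```

Emit:
servo_tool(moves="0.005 -0.003 0.004 -0.004 0.024 0 -0.1;0.001 0 0.012 0 0 0 -0.1;0 0 0.012 0 0 0 -0.1;0 0 0.012 0 0 0 -0.1;0 0 0.008 0 0 0 -0.1;0 0 0.004 0 0 0 -0.1;0 0 0 0 0 0 -0.1")

```text
time_s: 34.8
tool_pos: [0.6533, -0.1801, 0.0131]
tool_rot: [180.0, -0.3, 175.0]
force: [-0.3, -0.6, -0.5]
grip_width: 0.0477
```

```bash
python3 d.py .656 -.1805 .018 175
```

```text
turn units [ 0.002 -0.011 -0.   ] rows 0.0
shift now-frame m [-0.0027 -0.0001 -0.0049]  after-turn frame [-0.0027 -0.0001 -0.0049] q [ 39.  37. -36.  90.  24.  61.  82.] F [-0.3 -0.6 -0.5] w 0.0477
```

Emit:
servo_tool(moves="-0.002 0 -0.004 0 0 0 -0.1;0 0 0 0 0 0 1;0 0 0 0 0 0 1;0 0 0 0 0 0 1;0 0 0 0 0 0 1;0 0 0 0 0 0 1;0 0 0 0 0 0 1;0 0 0 0 0 0 1", squeeze=25)

```text
time_s: 35.47
tool_pos: [0.657, -0.1805, 0.0193]
tool_rot: [180.0, -0.1, 175.0]
force: [0.5, 0.6, -0.0]
grip_width: 0.0314
```

Emit:
servo_tool(moves="0 0 -0.01 0 0 0 1;0 0 -0.015 0 0 0 1;0 0 -0.02 0 0 0 1;0 0 -0.03 0 0 0 1;0 0 -0.03 0 0 0 1;0 0 -0.03 0 0 0 1;0 0 -0.03 0 0 0 1;0 0 -0.03 0 0 0 1;0 0 -0.01 0 0 0 1;0.01 0.01 0 0 0 0 1;0.015 0.02 0 0 0 0 1;0.015 0.03 0 0 0 0 1;0.015 0.03 0 0 0 0 1;0.015 0.03 0 0 0 0 1;0.015 0.03 0 0 0 0 1;0.01 0.03 0 0 0 0 1;0.005 0.03 0 0 0 0 1;0 0.03 0 0 0 0 1;0 0.02 0 0 0 0 1;0 0 0 0 0 0 1")

```text
time_s: 37.13
tool_pos: [0.5746, 0.0992, 0.2523]
tool_rot: [-179.7, 0.7, 174.9]
force: [-0.5, 1.2, -1.0]
grip_width: 0.0317
```

```bash
python3 -c "
from bar import *
print(fmix(-.041,.058),fmix(-.041,-.058))"
python3 d.py .5392 .2691 .2 175.4
```

```text
[0.5391836  0.26910133] [0.52988053 0.15347498]
turn units [-0.012  0.026 -0.017] rows 0.1
shift now-frame m [0.051  0.1664 0.0506]  after-turn frame [0.0489 0.1665 0.0523] q [ 29.  15. -49.  91.  12.  79.  64.] F [-0.5  1.2 -1. ] w 0.0317
```

Emit:
servo_tool(moves="0.008 0.02 0 -0.012 0.026 -0.017 1;0.008 0.03 0 0 0 0 1;0.008 0.03 0 0 0 0 1;0.008 0.03 0 0 0 0 1;0.008 0.025 0 0 0 0 1;0.006 0.015 0 0 0 0 1;0 0 0 0 0 0 1;0 0 0 0 0 0 1")

```text
time_s: 37.8
tool_pos: [0.5389, 0.2552, 0.2545]
tool_rot: [-179.7, 0.1, 175.4]
force: [0.7, 0.0, -1.4]
grip_width: 0.0313
```

```bash
python3 d.py .5392 .2691 .13 175.4
```

```text
turn units [-0.009  0.005 -0.001] rows 0.0
shift now-frame m [0.0011 0.0144 0.1244]  after-turn frame [0.0008 0.0139 0.1245] q [ 15.  18. -53.  88.  15.  81.  47.] F [ 0.7  0.  -1.4] w 0.0313
```

Emit:
servo_tool(moves="0.001 0.01 0.01 -0.009 0.005 0 1;0 0.004 0.02 0 0 0 1;0 0 0.02 0 0 0 1;0 0 0.02 0 0 0 1;0 0 0.02 0 0 0 1;0 0 0.02 0 0 0 1;0 0 0 0 0 0 1;0 0 0 0 0 0 1")

```text
time_s: 38.47
tool_pos: [0.5454, 0.258, 0.1369]
tool_rot: [-179.7, 0.2, 174.3]
force: [0.1, -0.1, 0.4]
grip_width: 0.0312
```

```bash
python3 d.py .5392 .2691 .092 175.4;  python3 - <<'E'
from h import *
c=cam('wrist');save(c,'wrist8.png')
E
```

```text
turn units [-0.009  0.005 -0.038] rows 0.2
shift now-frame m [0.0074 0.0106 0.0449]  after-turn frame [0.0071 0.0106 0.0449] q [ 12.  24. -50.  96.  20.  70.  42.] F [ 0.1 -0.1  0.4] w 0.0312
```

View pics/wrist8.png

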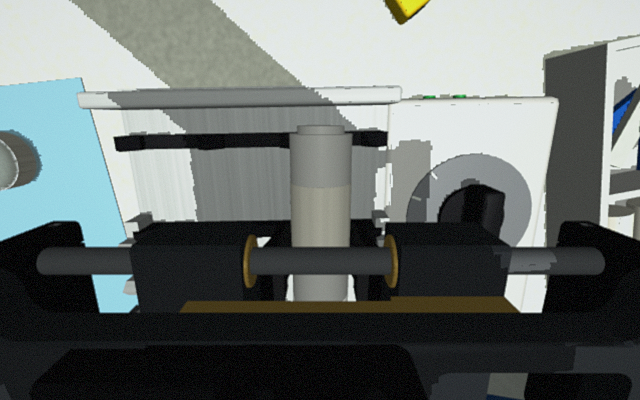

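The wrist picture shows the held tube at (320,210), its free end just inside the end wall at y≈97. Correct sideways, then lower.

Emit:
servo_tool(moves="0.007 0.01 0 -0.009 0.005 -0.038 1;0.002 0.003 0 0 0 -0.006 1;0 0 0 0 0 0 1;0 0 0 0 0 0 1")

```text
time_s: 38.85
tool_pos: [0.5391, 0.2732, 0.1406]
tool_rot: [179.8, 0.2, 175.6]
force: [-0.3, -0.6, -1.0]
grip_width: 0.0313
```

```bash
python3 d.py .5392 .2691 .092 175.4
```

```text
turn units [0.005 0.009 0.006] rows 0.0
shift now-frame m [-0.0002 -0.0042  0.0486]  after-turn frame [-0.0004 -0.004   0.0486] q [ 11.  24. -51.  95.  20.  70.  42.] F [-0.3 -0.6 -1. ] w 0.0313
```

Emit:
servo_tool(moves="0 -0.003 0.004 0 0 0 1;0 0 0.01 0 0 0 1;0 0 0.01 0 0 0 1;0 0 0 0 0 0 1")

```text
time_s: 39.18
tool_pos: [0.5401, 0.2708, 0.1166]
tool_rot: [179.8, 0.5, 175.6]
force: [-0.1, 0.2, -1.0]
grip_width: 0.0317
```

```bash
python3 d.py .5392 .2691 .092 175.4
```

```text
turn units [0.008 0.017 0.007] rows 0.1
shift now-frame m [ 0.001  -0.0019  0.0246]  after-turn frame [ 0.0008 -0.0018  0.0246] q [ 11.  25. -50.  97.  21.  67.  41.] F [-0.1  0.2 -1. ] w 0.0317
```

Emit:
servo_tool(moves="0.001 -0.001 0.006 0 0.015 0 1;0 0 0.008 0 0 0 1;0 0 0.007 0 0 0 1;0 0 0.003 0 0 0 1;0 0 0 0 0 0 1")

```text
time_s: 39.6
tool_pos: [0.5389, 0.2693, 0.0897]
tool_rot: [179.9, -0.1, 175.6]
force: [-2.8, -0.3, 9.9]
grip_width: 0.0312
```

Emit:
servo_tool(moves="0 0 -0.001 0 0 0 0;0 0 0 0 0 0 -0.05;0 0 0 0 0 0 -0.05;0 0 0 0 0 0 -0.05;0 0 0 0 0 0 -0.05;0 0 -0.01 0 0 0 -0.05;0 0 -0.02 0 0 0 -0.1;0 0 -0.03 0 0 0 -0.1;0 0 -0.04 0 0 0 -0.1;0 0 -0.04 0 0 0 -0.1;0 0 -0.02 0 0 0 -0.1;0 0 0 0 0 0 -0.1")

```text
time_s: 40.6
tool_pos: [0.5371, 0.2687, 0.2583]
tool_rot: [179.9, -0.3, 175.7]
force: [1.4, 1.3, 0.3]
grip_width: 0.0478
```

```bash
cat > cr.py <<'E'
from bar import *
def cradle(c,box=(-.115,.035)):
    P=cloud(c);ok=np.isfinite(P[...,2]);q=np.dstack([tomix(P),P[...,2]])
    for y0 in(-.058,0,.058):
        m=(abs(q[...,1]-y0)<.028)&(q[...,0]>box[0])&(q[...,0]<box[1])&(q[...,2]>.092)&(q[...,2]<.125)
        n,l,st,ce=cv2.connectedComponentsWithStats(m.astype('u1'))
        if n<2: print(y0,'none');continue
        k=1+np.argmax(st[1:,4]);t=q[l==k]
        if len(t)<50: print(y0,'few',len(t));continue
        r=cv2.minAreaRect((t[:,:2]*1000).astype('f4'));print(y0,len(t),np.round(r[0],1),np.round(r[1],1),round(r[2],1),'topz',np.percentile(t[:,2],95).round(4),'x range',np.percentile(t[:,0],[.5,99.5]).round(4))
E
python3 - <<'E'
from cr import *
from tubes import tubes
for n in['top','scene','wrist']:
    c=cam(n);save(c,n+'9.png');print(n);cradle(c)
    if n!='wrist':tubes(c)
E
```

```text
top
-0.058 72 [-112.3  -57.4] [54.7  5.3] 89.9 topz 0.1036 x range [-0.1149 -0.1096]
0 72 [-1.122e+02  1.000e-01] [55.4  5.2] 89.7 topz 0.1024 x range [-0.1149 -0.1096]
0.058 192 [-90.9  58.5] [31.5 28.8] 89.0 topz 0.1064 x range [-0.1052 -0.0766]
[372  75  73  17 527] rect mm [ 843.6 -217.1] [165.9  30.1] 89.3 topz 0.0496 cap None orange 0
[362 111  24  15  94] rect mm [ 760.  -132.4] [54.3 22.6] 75.0 topz 0.0466 cap None orange 0
[436 185  14  67 318] rect mm [ 527.1 -287.7] [ 23.1 150. ] 89.6 topz 0.0384 cap None orange 0
[373 211  18  58 810] rect mm [ 480.  -148.2] [129.7  32.3] 2.7 topz 0.0348 cap [ 0.531 -0.145  0.031] orange 35
scene
-0.058 few 24
0 few 33
0.058 746 [-45.6  57.3] [ 55.9 138.4] 89.3 topz 0.105 x range [-0.1146  0.0235]
[278 136  44  22 238] rect mm [ 526.8 -288.3] [150.1  28.2] 2.8 topz 0.0351 cap None orange 0
[314 161  40  21 380] rect mm [ 479.4 -145.8] [132.1  35.5] 3.0 topz 0.0325 cap [ 0.533 -0.139  0.028] orange 88
[205 168  21  50 261] rect mm [ 843.3 -213.9] [169.5  29.8] 88.8 topz 0.0497 cap None orange 0
[234 198  21  17 163] rect mm [ 776.9 -117.9] [28.  55.6] 83.9 topz 0.0486 cap None orange 0
wrist
-0.058 199 [-113.5  -58.2] [ 2.9 55.6] 0.2 topz 0.1017 x range [-0.115 -0.112]
0 166 [-113.3   -0. ] [ 2.  55.7] 0.2 topz 0.1015 x range [-0.1144 -0.1122]
0.058 3453 [-43.1  59.5] [ 31.3 129. ] 89.9 topz 0.1054 x range [-0.1067  0.021 ]
```

View pics/wrist9.png

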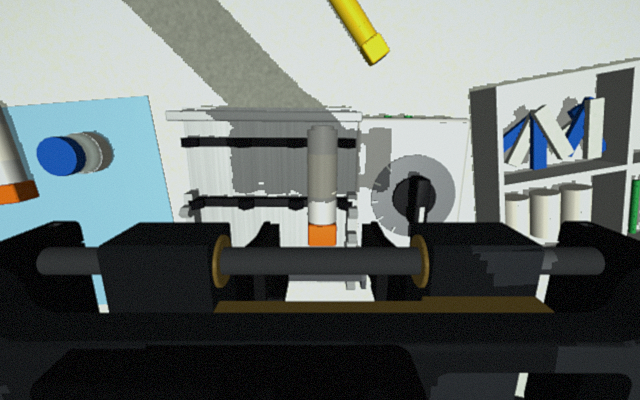

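The first long tube lies flat in slot 3 (wrist (322,180), centre x ≈ -43 mm, top ≈ 105 mm). The other one has been knocked to (0.480,-0.148), as both fixed views agree.

Emit:
servo_tool(moves="0 -0.02 0 0 0 0 -0.1;0 -0.03 0 0 0 0 -0.1;0 -0.03 0 0 0 0 -0.1;0 -0.03 0 0 0 0 -0.1;0 -0.03 0 0 0 0 -0.1;0 -0.03 0 0 0 0 -0.1;0 -0.03 0 0 0 0 -0.1;0 -0.03 0 0 0 0 -0.1;0 -0.03 0 0 0 0 -0.1;0 -0.03 0 0 0 0 -0.1;0 -0.03 0 0 0 0 -0.1;0 -0.03 0 0 0 0 -0.1;0 -0.02 0 0 0 0 -0.1;0 0 0 0 0 0 -0.1;0 0 0 0 0 0 -0.1")

```text
time_s: 42.0
tool_pos: [0.4866, -0.122, 0.2214]
tool_rot: [179.9, -3.8, 175.7]
force: [0.4, 0.5, -0.3]
grip_width: 0.0478
```

```bash
python3 d.py .4797 -.148 .12 182.7
```

```text
turn units [ 0.013 -0.134 -0.243] rows 1.0
shift now-frame m [-0.0018 -0.0266  0.1015]  after-turn frame [ 0.0081 -0.0256  0.1014] q [ 49.   6. -41. 101.   4.  79.  93.] F [ 0.4  0.5 -0.3] w 0.0478
```

Emit:
servo_tool(moves="0 0 0 0.007 -0.067 -0.122 -0.1;0.002 -0.01 0 0.006 -0.067 -0.122 -0.1;0.003 -0.01 0.01 0 0 0 -0.1;0.002 -0.008 0.02 0 0 0 -0.1;0 0 0.02 0 0 0 -0.1;0 0 0.02 0 0 0 -0.1;0 0 0 0 0 0 -0.1;0 0 0 0 0 0 -0.1")

```text
time_s: 42.67
tool_pos: [0.4759, -0.1429, 0.1393]
tool_rot: [179.5, -0.7, -176.9]
force: [-0.1, -0.1, 1.0]
grip_width: 0.0477
```

```bash
python3 d.py .4797 -.148 .06 182.7; python3 - <<'E'
from tubes import tubes
from h import *
tubes(cam('scene'))
E
```

```text
turn units [ 0.017 -0.023  0.014] rows 0.1
shift now-frame m [-0.0044 -0.006   0.0792]  after-turn frame [-0.0035 -0.0053  0.0793] q [ 51.   7. -40. 109.   5.  66. 103.] F [-0.1 -0.1  1. ] w 0.0477
[278 136  44  22 238] rect mm [ 526.8 -286. ] [ 25.8 151.6] 90.0 topz 0.0359 cap None orange 0
[314 161  40  22 384] rect mm [ 478.5 -143.2] [133.4  33.9] 1.8 topz 0.0332 cap [ 0.534 -0.138  0.028] orange 88
[209 179  17  39 239] rect mm [ 844.2 -189.6] [122.6  30.1] 89.0 topz 0.0497 cap None orange 0
[234 198  21  18 157] rect mm [ 777.1 -118.9] [28.  55.5] 82.2 topz 0.0478 cap None orange 0
```

Emit:
servo_tool(moves="-0.003 -0.005 0.01 0.017 -0.023 0.014 -0.1;-0.001 -0.001 0.02 0 0 0 -0.1;0 0 0.02 0 0 0 -0.1;0 0 0.015 0 0 0 -0.1;0 0 0.01 0 0 0 -0.1;0 0 0 0 0 0 -0.1")

```text
time_s: 43.22
tool_pos: [0.4859, -0.1477, 0.0676]
tool_rot: [-179.8, 0.5, -177.3]
force: [-0.3, 0.1, 0.4]
grip_width: 0.0479
```

```bash
python3 d.py .4797 -.148 .018 182.7
```

```text
turn units [-0.008  0.017 -0.   ] rows 0.1
shift now-frame m [0.0067 0.0002 0.0495]  after-turn frame [0.0062 0.     0.0496] q [ 49.  13. -39. 113.  10.  57.  99.] F [-0.3  0.1  0.4] w 0.0479
```

Emit:
servo_tool(moves="0.006 0 0.005 -0.008 0.017 0 -0.1;0.001 0 0.012 0 0 0 -0.1;0 0 0.012 0 0 0 -0.1;0 0 0.01 0 0 0 -0.1;0 0 0.005 0 0 0 -0.1;0 0 0 0 0 0 -0.1")

```text
time_s: 43.72
tool_pos: [0.4809, -0.1489, 0.0227]
tool_rot: [-179.9, 0.2, -177.3]
force: [-0.4, -0.6, 0.1]
grip_width: 0.0477
```

```bash
python3 d.py .4797 -.148 .018 182.7
```

```text
turn units [-0.005  0.007 -0.001] rows 0.0
shift now-frame m [0.0012 0.0009 0.0047]  after-turn frame [0.0012 0.0009 0.0047] q [ 48.  17. -38. 115.  13.  52.  96.] F [-0.4 -0.6  0.1] w 0.0477
```

Emit:
servo_tool(moves="0.001 0.001 0.004 0 0 0 -0.1;0 0 0 0 0 0 1;0 0 0 0 0 0 1;0 0 0 0 0 0 1;0 0 0 0 0 0 1;0 0 0 0 0 0 1;0 0 0 0 0 0 1;0 0 0 0 0 0 1")

```text
time_s: 44.38
tool_pos: [0.4806, -0.1479, 0.0189]
tool_rot: [-179.8, 0.3, -177.3]
force: [0.1, 0.2, -0.8]
grip_width: 0.0313
```

Emit:
servo_tool(moves="0 0 -0.01 0 0 0 1;0 0 -0.015 0 0 0 1;0 0 -0.02 0 0 0 1;0 0 -0.03 0 0 0 1;0 0 -0.03 0 0 0 1;0 0 -0.03 0 0 0 1;0 0 -0.03 0 0 0 1;0 0 -0.03 0 0 0 1;0 0 -0.01 0 0 0 1;-0.003 0.01 0 0 0 0.09 1;-0.006 0.02 0 0 0 0.09 1;-0.006 0.03 0 0 0 0.08 1;-0.006 0.03 0 0 0 0 1;-0.006 0.03 0 0 0 0 1;-0.006 0.03 0 0 0 0 1;-0.006 0.03 0 0 0 0 1;-0.006 0.03 0 0 0 0 1;0 0.02 0 0 0 0 1;0 0 0 0 0 0 1;0 0 0 0 0 0 1")

```text
time_s: 46.05
tool_pos: [0.5389, 0.0907, 0.2401]
tool_rot: [-179.8, 0.4, 174.8]
force: [0.5, -0.7, -0.8]
grip_width: 0.0315
```

```bash
python3 d.py .5299 .1535 .14 175.4
```

```text
turn units [-0.008  0.014 -0.02 ] rows 0.1
shift now-frame m [0.0153 0.0621 0.0997]  after-turn frame [0.014  0.0618 0.1001] q [ 34.  10. -52.  96.   9.  77.  66.] F [ 0.5 -0.7 -0.8] w 0.0315
```

Emit:
servo_tool(moves="0.004 0.015 0 -0.008 0.014 -0.02 1;0.004 0.02 0.01 0 0 0 1;0.004 0.02 0.02 0 0 0 1;0.002 0.01 0.02 0 0 0 1;0 0 0.02 0 0 0 1;0 0 0.02 0 0 0 1;0 0 0 0 0 0 1;0 0 0 0 0 0 1")

```text
time_s: 46.72
tool_pos: [0.5293, 0.1559, 0.1476]
tool_rot: [-179.9, -0.0, 174.9]
force: [-0.4, 1.0, -0.5]
grip_width: 0.0315
```

```bash
python3 d.py .5299 .1535 .092 175.4
```

```text
turn units [-0.004 -0.001 -0.017] rows 0.1
shift now-frame m [-0.0008 -0.0023  0.0556]  after-turn frame [-0.0008 -0.0024  0.0556] q [ 27.  17. -53. 102.  14.  68.  55.] F [-0.4  1.  -0.5] w 0.0315
```

Emit:
servo_tool(moves="-0.001 -0.002 0.006 0 0 -0.017 1;0 0 0.012 0 0 0 1;0 0 0.012 0 0 0 1;0 0 0 0 0 0 1")

```text
time_s: 47.05
tool_pos: [0.5326, 0.1518, 0.1184]
tool_rot: [-179.9, 0.3, 175.2]
force: [-0.7, 0.0, -1.2]
grip_width: 0.0311
```

```bash
python3 d.py .5299 .1535 .092 175.4;  python3 - <<'E'
from h import *
c=cam('wrist');save(c,'wrist10.png')
E
```

```text
turn units [-0.005  0.009 -0.007] rows 0.0
shift now-frame m [0.003  0.0016 0.0264]  after-turn frame [0.0029 0.0015 0.0264] q [ 26.  19. -52. 104.  16.  65.  54.] F [-0.7  0.  -1.2] w 0.0311
```

View pics/wrist10.png

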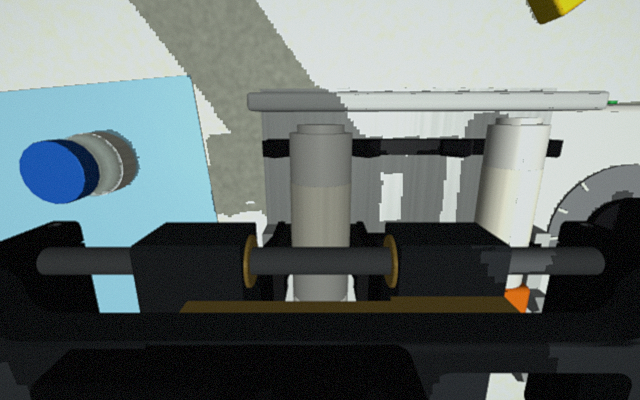

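The held tube (320,200) is above the slot at the wall, and the first one stays at (515,180).

Emit:
servo_tool(moves="0.003 0.001 0.006 0 0.009 -0.006 1;0 0 0.008 0 0 0 1;0 0 0.008 0 0 0 1;0 0 0.004 0 0 0 1;0 0 0 0 0 0 1")

```text
time_s: 47.52
tool_pos: [0.5307, 0.1537, 0.0917]
tool_rot: [-179.9, 0.1, 175.4]
force: [-0.1, -0.2, -0.8]
grip_width: 0.0313
```

Emit:
servo_tool(moves="0 0 0.002 0 0 0 1;0 0 0 0 0 0 -0.05;0 0 0 0 0 0 -0.05;0 0 0 0 0 0 -0.05;0 0 0 0 0 0 -0.05;0 0 0 0 0 0 -0.05;0 0 -0.01 0 0 0 -0.05;0 0 -0.02 0 0 0 -0.1;0 0 -0.03 0 0 0 -0.1;0 0 -0.04 0 0 0 -0.1;0 0 -0.04 0 0 0 -0.1;0 0.01 -0.03 0 0 0 -0.1;0 0.01 0 0 0 0 -0.1;0 0 0 0 0 0 -0.1;0 0 0 0 0 0 -0.1")

```text
time_s: 48.77
tool_pos: [0.5314, 0.1756, 0.2728]
tool_rot: [-180.0, 0.3, 175.5]
force: [-0.2, 0.6, -0.2]
grip_width: 0.0478
```

```bash
python3 - <<'E'
from cr import *
for n in['top','scene','wrist']:
    c=cam(n);save(c,n+'11.png');np.savez(n+'11.npz',**c);print(n);cradle(c);bar(c)
E
python3 d.py .6405 .2037 .25 85.4
```

```text
top
-0.058 203 [-87.2 -57.1] [33.8 31. ] 1.1 topz 0.1062 x range [-0.104  -0.0726]
0 71 [-112.3    0.2] [54.6  5.5] 89.9 topz 0.103 x range [-0.115  -0.1095]
0.058 65 [-90.5  47.6] [ 9.4 28.3] 86.7 topz 0.1048 x range [-0.1047 -0.0767]
tab top z 0.1505 rect(mix mm) ((64.0920639038086, -1.4801788330078125), (14.507292747497559, 43.11304473876953), 0.5171929001808167) median [ 0.064  -0.0015  0.1505]
crossbar 376 [ 0.0501  0.9987  0.0615 -0.0072] ang 2.87
wall 338 [ 0.002  -1.     -0.1135 -0.0299] -0.12 x [-0.1192 -0.1013] y [-0.098   0.0459]
scene
-0.058 608 [-44.9 -58. ] [ 55.4 140.1] 90.0 topz 0.1051 x range [-0.1145  0.0244]
0 57 [-112.5   -0.6] [ 4.8 54.8] 0.2 topz 0.1018 x range [-0.1149 -0.1102]
0.058 756 [-45.6  58. ] [138.6  55.8] 0.0 topz 0.1049 x range [-0.1147  0.0233]
tab top z 0.1488 rect(mix mm) ((62.86703872680664, 1.7351837158203125), (43.85042953491211, 14.2656888961792), 89.35418701171875) median [0.0637 0.0034 0.1488]
crossbar 699 [0.0057 1.     0.0286 0.0114] ang 0.32
wall 316 [ 0.0026  1.     -0.1143  0.0092] 0.15 x [-0.1206 -0.1014] y [-0.0941  0.0992]
wrist
-0.058 3151 [-42.  -56.3] [ 31.5 128.7] 89.9 topz 0.1053 x range [-0.1062  0.0216]
0 160 [-1.135e+02  1.000e-01] [ 2.  55.6] 0.0 topz 0.1019 x range [-0.1145 -0.1124]
0.058 3118 [-43.2  59. ] [ 31.6 128.4] 90.0 topz 0.1054 x range [-0.1073  0.0203]
tab top z 0.1503 rect(mix mm) ((60.986812591552734, -1.8797874450683594), (40.717037200927734, 13.415122985839844), 89.9782943725586) median [ 0.0596 -0.0027  0.1503]
crossbar 1577 [ 3.290e-02 -9.995e-01 -2.000e-04 -3.100e-03] ang -1.88
wall 2070 [ 0.0051  1.     -0.1151 -0.0013] 0.29 x [-0.1216 -0.1012] y [-0.096  0.096]
turn units [-1.000e-03  4.000e-03  3.143e+00] rows 13.1
shift now-frame m [-0.1073  0.0379  0.0208]  after-turn frame [0.0379 0.1073 0.0207] q [ 27.  12. -55.  92.  10.  81.  57.] F [ 0.2 -0.8 -0.4] w 0.0477
```

View pics/wrist11.png

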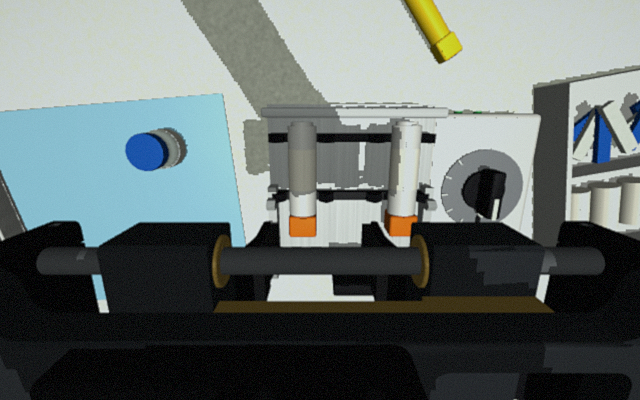

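View pics/scene11.png

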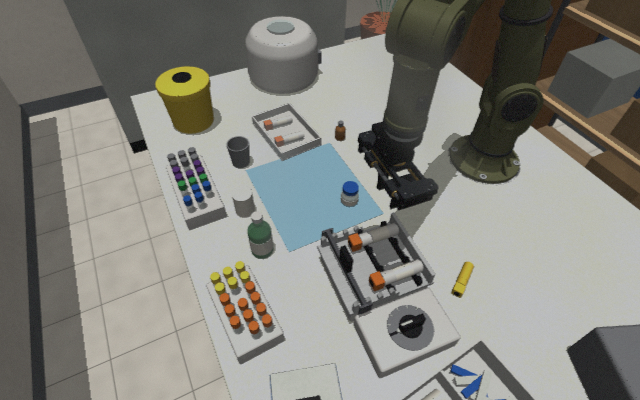

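Both long tubes lie in slots 1 and 3 (wrist (302,180) and (403,178)), the mat is empty, and the dial pointer is still at zero. Now the bar.

Emit:
servo_tool(moves="0 0 0 0 0 0.24 -0.2;0 0 0 0 0 0.24 -0.2;0 0 0 0 0 0.24 -0.2;0 0 0 0 0 0.24 -0.2;0 0 0 0 0 0.24 -0.2;0 0 0 0 0 0.24 -0.2;0 0 0 0 0 0.24 -0.2;0 0 0 0 0 0.24 -0.2;0 0 0 0 0 0.24 -0.2;0 0 0 0 0 0.24 -0.2;0 0 0 0 0 0.24 -0.2;0 0 0 0 0 0.24 -0.2;0 0 0 0 0 0.24 -0.2;0 0 0 0 0 0 -0.2;0.007 0.02 0 0 0 0 -0.2;0.007 0.02 0 0 0 0 -0.2;0.007 0.02 0 0 0 0 -0.2;0.007 0.02 0 0 0 0 -0.2;0.007 0.02 0 0 0 0 -0.2;0 0 0 0 0 0 -0.2")

```text
time_s: 50.58
tool_pos: [0.6255, 0.1773, 0.2349]
tool_rot: [-177.2, 1.4, 83.3]
force: [-0.9, -1.4, 0.2]
grip_width: 0.0526
```

```bash
python3 d.py .6398 .2037 .18 85.4
```

```text
turn units [-0.099  0.048 -0.076] rows 0.4
shift now-frame m [0.0293 0.0138 0.0536]  after-turn frame [0.0275 0.0121 0.0549] q [ 11.  26. -41.  79.  16.  85. -36.] F [-0.9 -1.4  0.2] w 0.0526
```

Emit:
servo_tool(moves="0.008 0.004 0 -0.05 0.024 -0.038 -0.2;0.01 0.004 0 -0.05 0.024 -0.038 -0.2;0.008 0.004 0.01 0 0 0 -0.2;0.003 0 0.015 0 0 0 -0.2;0 0 0.015 0 0 0 -0.2;0 0 0 0 0 0 -0.2;0 0 0 0 0 0 -0.2")

```text
time_s: 51.17
tool_pos: [0.6375, 0.203, 0.1832]
tool_rot: [-179.2, 0.2, 86.3]
force: [0.1, 0.1, -0.0]
grip_width: 0.052
```

```bash
python3 d.py .6398 .2037 .13 85.4
```

```text
turn units [-0.027  0.007  0.031] rows 0.1
shift now-frame m [0.0011 0.003  0.0531]  after-turn frame [0.0009 0.0023 0.0532] q [ 10.  28. -42.  82.  19.  78. -36.] F [ 0.1  0.1 -0. ] w 0.052
```

Emit:
servo_tool(moves="0.001 0.002 0.003 -0.027 0.007 0.031 -0.2;0 0 0.012 0 0 0 -0.2;0 0 0.012 0 0 0 -0.2;0 0 0.012 0 0 0 -0.2;0 0 0.006 0 0 0 -0.2;0 0 0 0 0 0 -0.2")

```text
time_s: 51.67
tool_pos: [0.6397, 0.2029, 0.1343]
tool_rot: [179.9, 0.0, 85.4]
force: [-0.3, 0.1, -0.6]
grip_width: 0.0521
```

```bash
python3 d.py .6398 .2037 .13 85.4
```

```text
turn units [ 0.003  0.002 -0.002] rows 0.0
shift now-frame m [ 0.0008 -0.      0.0043]  after-turn frame [0.0008 0.     0.0043] q [ 10.  30. -41.  86.  20.  72. -38.] F [-0.3  0.1 -0.6] w 0.0521
```

Emit:
servo_tool(moves="0 0 0.003 0 0 0 -0.2;0 0 0 0 0 0 1;0 0 0 0 0 0 1;0 0 0 0 0 0 1;0 0 0 0 0 0 1;0 0 0 0 0 0 1;0 0 0 0 0 0 1;0 0 0 0 0 0 1;0 0 0 0 0 0 1;0 0 0 0 0 0 1;0 0 0 0 0 0 1", squeeze=40)

```text
time_s: 52.58
tool_pos: [0.6406, 0.2032, 0.1322]
tool_rot: [179.8, 0.0, 85.3]
force: [0.0, 0.4, -0.3]
grip_width: 0.0136
```

Emit:
servo_tool(moves="0 0 -0.01 0 0 0 1;0 0 -0.01 0 0 0 1;0 0 -0.01 0 0 0 1;0 0 -0.004 0 0 0 1;0 0 0 0 0 0 1;0 0 0 0 0 0 1")

```text
time_s: 53.08
tool_pos: [0.6406, 0.2034, 0.1706]
tool_rot: [179.8, -0.0, 85.4]
force: [-0.4, 0.1, -2.5]
grip_width: 0.0139
```

Emit:
servo_tool(moves="0 -0.01 0 0 0 0 1;0 -0.01 0 0 0 0 1;0 -0.009 0 0 0 0 1;0 0 0 0 0 0 1;0 0 0 0 0 0 1")

```text
time_s: 53.5
tool_pos: [0.6069, 0.206, 0.1694]
tool_rot: [179.9, 0.1, 85.4]
force: [0.2, 0.6, -0.9]
grip_width: 0.0138
```

```bash
python3 d.py .6107 .2057 .132 85.4
```

```text
turn units [0.004 0.002 0.   ] rows 0.0
shift now-frame m [0.     0.0037 0.0374]  after-turn frame [-0.      0.0038  0.0374] q [ 11.  25. -42.  88.  17.  74. -38.] F [ 0.2  0.6 -0.9] w 0.0138
```

Emit:
servo_tool(moves="0 0.004 0 0 0 0 1;0 0 0.005 0 0 0 1;0 0 0.006 0 0 0 1;0 0 0 0 0 0 1")

```text
time_s: 53.83
tool_pos: [0.6115, 0.2053, 0.1574]
tool_rot: [179.8, 0.1, 85.4]
force: [-1.2, -0.3, -1.1]
grip_width: 0.0134
```

```bash
python3 d.py .6107 .2057 .132 85.4
```

```text
turn units [ 0.006  0.003 -0.   ] rows 0.0
shift now-frame m [ 0.0004 -0.0009  0.0254]  after-turn frame [ 0.0003 -0.0009  0.0254] q [ 11.  26. -42.  88.  18.  73. -38.] F [-1.2 -0.3 -1.1] w 0.0134
```

Emit:
servo_tool(moves="0 0 0.008 0 0 0 1;0 0 0.008 0 0 0 1;0 0 0.007 0 0 0 1;0 0 0.002 0 0 0 1;0 0 0 0 0 0 1")

```text
time_s: 54.25
tool_pos: [0.6127, 0.2055, 0.132]
tool_rot: [179.8, 0.1, 85.3]
force: [-0.4, 0.0, -1.4]
grip_width: 0.0137
```

Emit:
servo_tool(moves="0 0 0.001 0 0 0 1;0 0 0 0 0 0 -0.1;0 0 0 0 0 0 -0.1;0 0 0 0 0 0 -0.1;0 0 0 0 0 0 -0.1;0 0 0 0 0 0 -0.1;0 0 0 0 0 0 -0.1;0 0 -0.01 0 0 0 -0.1;0 0 -0.02 0 0 0 -0.1;0 0 -0.03 0 0 0 -0.1;0 0 -0.04 0 0 0 -0.1;0 0 -0.03 0 0 0 -0.1;-0.01 -0.01 0 0 0 0 -0.1;-0.02 -0.02 0 0 0 0 -0.1;-0.03 -0.02 0 0 0 0 -0.1;-0.03 -0.02 0 0 0 0 -0.1;-0.03 -0.01 0 0 0 0 -0.1;0 0 0 0 0 0 -0.1;0 0 0 0 0 0 -0.1")

```text
time_s: 55.83
tool_pos: [0.5191, 0.0917, 0.2724]
tool_rot: [179.6, -0.1, 85.7]
force: [-0.4, 0.5, -0.1]
grip_width: 0.0478
```

```bash
python3 - <<'E'
from cr import *
from m import meas
for n in['top','scene','wrist']:
    c=cam(n);save(c,n+'12.png');np.savez(n+'12.npz',**c);print(n);cradle(c);bar(c)
    try: meas(c)
    except Exception as e: print(e)
E
```

```text
top
-0.058 none
0 none
0.058 noneTraceback (most recent call last):
  File "<stdin>", line 4, in <module>
  File "bar.py", line 8, in bar
    k&=q[:,2]>np.percentile(q[k,2],90)-.008
              ~~~~~~~~~~~~~^^^^^^^^^^^
    return _quantile_unchecked(
        a, q, axis, out, overwrite_input, method, keepdims, weights)
    return _ureduce(a,
                    func=_quantile_ureduce_func,
    ...<5 lines>...
                    overwrite_input=overwrite_input,
                    method=method)
    r = func(a, **kwargs)
    result = _quantile(arr,
                       quantiles=q,
    ...<2 lines>...
                       out=out,
                       weights=wgt)
    slices_having_nans = np.isnan(arr[-1, ...])
                                  ~~~^^^^^^^^^
IndexError: index -1 is out of bounds for axis 0 with size 0
```

The arm blocks the top view; move it clear to -y.

Emit:
servo_tool(moves="-0.02 0 0 0 0 0 -0.1;-0.03 0 0 0 0 0 -0.1;-0.03 0 0 0 0 0 -0.1;-0.03 0 0 0 0 0 -0.1;-0.03 0 0 0 0 0 -0.1;-0.03 0 0 0 0 0 -0.1;-0.03 0 0 0 0 0 -0.1;-0.03 0 0 0 0 0 -0.1;-0.02 0 0 0 0 0 -0.1;0 0 0 0 0 0 -0.1;0 0 0 0 0 0 -0.1;0 0 0 0 0 0 -0.1")

```text
time_s: 56.88
tool_pos: [0.5114, -0.1536, 0.2742]
tool_rot: [179.2, -0.5, 87.3]
force: [0.3, 0.1, 1.0]
grip_width: 0.0481
```

```bash
python3 - <<'E'
from cr import *
from m import meas
for n in['top','scene']:
    c=cam(n);save(c,n+'12.png');np.savez(n+'12.npz',**c);print(n);cradle(c,(-.108,.027));
    try: bar(c);meas(c)
    except Exception as e: print(e)
c=cam('wrist');save(c,'wrist12.png')
E
```

```text
top
-0.058 896 [-39.5 -57.5] [129.4  32.7] 0.5 topz 0.1067 x range [-0.1034  0.0243]
0 none
0.058 901 [-40.2  57.8] [130.3  32.2] 0.6 topz 0.1067 x range [-0.1048  0.0237]
tab top z 0.1505 rect(mix mm) ((38.717567443847656, -0.9570274353027344), (44.02161407470703, 14.272391319274902), 89.4883804321289) median [ 0.0378 -0.0015  0.1505]
crossbar 825 [ 0.008  -1.      0.0195 -0.0013] ang -0.46
wall 478 [ 0.002   1.     -0.1133 -0.0014] 0.11 x [-0.1192 -0.1013] y [-0.0978  0.0955]
panel z 0.05260953352691777
disk centre [0.56976505 0.38081578] r 0.05256114278407888
mark 11 [148.54545455 181.72727273] -2.9753466444200405 0.04366034246176521
grip ((569.0671997070312, 378.0474548339844), (19.504724502563477, 57.04963302612305), 85.04354858398438) z [0.08648169 0.08990769]
stripe 24 [0.58629851 0.38044647] 6.672398130238513 [0.01683449 0.00196938] line [ 0.99585533 -0.09095123  0.5862985   0.38044646]
scene
-0.058 531 [-41.1 -54.9] [131.   33.6] 0.7 topz 0.105 x range [-0.1055  0.024 ]
0 none
0.058 687 [-41.8  61.3] [ 32.3 130.8] 89.9 topz 0.105 x range [-0.1054  0.0234]
tab top z 0.1489 rect(mix mm) ((37.527076721191406, 1.5083026885986328), (43.72362518310547, 14.116157531738281), 89.5510025024414) median [0.0383 0.0039 0.1489]
crossbar 675 [ 0.003  -1.      0.0178  0.0113] ang -0.17
wall 328 [ 0.0029  1.     -0.114   0.0091] 0.16 x [-0.1204 -0.1015] y [-0.094   0.0988]
panel z 0.05082395159443881
disk centre [0.56882289 0.38231179] r 0.05231214703314302
mark 20 [393.2 333.2] -5.378870923620844 0.042273717286638667
grip ((570.1162719726562, 383.70941162109375), (17.32179832458496, 58.893184661865234), 84.30894470214844) z [0.08489438 0.08759367]
stripe 22 [0.58302111 0.38046147] -14.620927077292121 [ 0.01261545 -0.003291  ] line [ 0.99534845 -0.09634062  0.5830211   0.38046145]
```

View pics/top12.png

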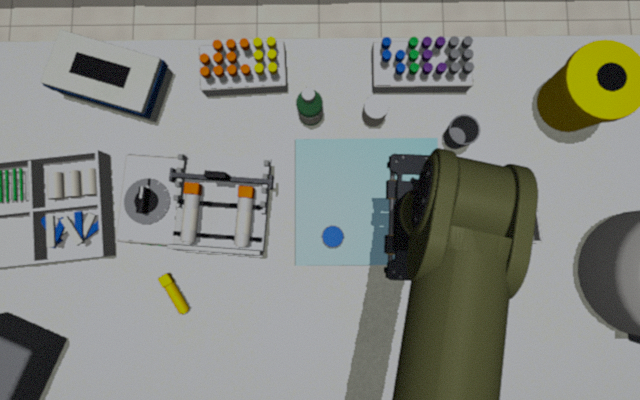

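View pics/scene12.png

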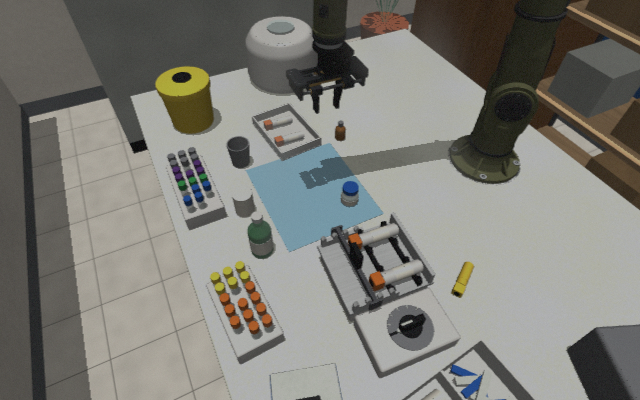

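The top view shows the bar across the middle notches at (217,176), both long tubes in their slots at (190,210) and (244,215), and the dial pointer at its zero mark. The scene view shows both short tubes in the tray.

```bash
python3 -c "
from cell import env
print(env.sign_off())"
```

```text
the job is handed in; nothing more can be done
None
```

The changeover is done and handed in at about 57 s. I turned the dial to zero and lifted the stop bar to the farthest notches. Both short tubes then went into the tray and both long tubes into slots 1 and 3. Last, I lifted the bar back into the middle notches. One long tube had been knocked about 5 cm aside during the run; I measured it again before gripping it.

**Last checks (top and scene views):**

| Item | Measured | Should be |
|---|---|---|
| Dial grip axis | -5.0 to -5.7° | mixer at -4.6° (about 1° off) |
| Bar x | 38 mm | 27 to 43 mm; notch nominal 35 mm |
| Bar tab top | 149 to 150 mm | about 150 mm when fully seated |
| Bar squareness | within 0.5° | within 4.6° |
| Long tube centres x | about -40 mm | -56 to -15 mm |
| Long tube tops | 105 to 107 mm (axis about 89 to 91 mm) | about 104 mm (axis 82 to 93 mm) |

The short tubes in the tray, the bystanders and the yellow look-alike I judged by eye in the pictures. All looked in place.

The two cameras disagreed by up to 5 mm in y, and the dial's zero mark read between -3.0° and -5.4°, all inside the tolerances. The arm missed its target by one to two centimetres, with a few degrees of tilt, on fast moves. I corrected this before each contact. No check failed.

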